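Set the feed dial by clicks and empty the hopper of burnishing balls

ROBOT

A 6-joint arm with a two-finger parallel gripper is mounted at the origin on a cart in front of the work surface, level with it; the furniture and walls round the work are solid. World frame = base frame: x ahead of the robot, y to its left, z up, the work surface at z = 0. Lengths are in m, angles in rad, forces in N, time in s.
With the tool pointing down it reaches from about 0.25 to 0.775 m from the base axis. Payload 4 kg.
Tool frame: the origin (TCP) lies midway between the tips of the shut fingers; the grasp point (between the pads) lies 19 mm behind it (robot.grasp_offset is the distance from the TCP to the grasp point, in m); z points along the fingers, y is the direction in which the jaws open and shut (so a half turn about z gives the same grasp; the last joint's range is limited). The gripper opens to 94 mm and grips with 3 to 60 N. Pads are 16 mm wide; open, the fingers measure 119 mm over their backs; the gripper's body (75 mm by 177 mm) begins 78 mm behind the grasp point.
Start: joints at [1.008, 0.087, 1.371, -0, 1.684, -0.103], TCP at [0.244, 0.493, 0.206] pointing down, gripper open.
Joint ranges: [-3.1, 3.1], [-0.76, 2.03], [0.27, 2.55], [-1.08, 4.22], [0.17, 2.65], [-2.57, 2.57]. Speed limits (rad/s): [2.79, 2.79, 3.14, 3.14, 3.14, 3.14].

INTERFACE

Orientations are given as [roll, pitch, yaw] about the fixed x, y, z axes, in that order (R = Rz(yaw) Ry(pitch) Rx(roll)).
In Python, from bench import status, viewer, order, robot gives the robot as it stands. The module is installed in compiled form; this text tells all that it offers.
- The arm moves only by the tool move_arm, never from a script. Its argument "targets" is a list of rows, each a list of 3 entries, a list of its own where there are three numbers: the shift along the tool's x, y, z in mm, then the turn, a rotation vector about the tool's x, y, z in degrees, then the opening, from -1 (shut) to 1 (fully open). A call has 1 to 20 rows; each row is the pose to reach, as a shift and turn from the pose commanded when the call began, along the tool's axes at that moment; what a row does not reach only later rows make up. A row lasts 1/8 s, in which the tool goes at most 62.5 mm and 10.7 degrees, less where a joint would pass 70% of its speed; a pose out of reach is approached as far as the arm can. A call with a gripper value outside its range is refused whole. The fingers move at their own pace and stop on an object; the grip force is fixed at half the most. Time passes only in rows, so rows that repeat a pose let the fingers close. It gives the time, the measured TCP pose, the force and the opening at its end, in the units of the state.
- status.get_obs(): the state, without advancing time (a new reading comes with each control period).
- viewer.snapshot(name): name is "side" or "top" or "wrist"; returns the picture (384x512x3 uint8, red, green, blue); there is no depth.
- viewer.camera_model(name): a dict with "K" (3x3 intrinsics, pixels), "D" ([k1, k2, p1, p2, k3] as OpenCV has them; the pictures are not rectified), "xyz" and "attitude" of the camera in the world; the wrist camera has in their place "T_tool_cam" (4x4, takes a point from camera to tool coordinates, whose origin is the TCP and whose axes are the flange's). Camera axes: x right, y up, looking along -z (the intrinsics and any distortion apply to the point x, -y, -z); pixel columns grow to the right and rows downward; lengths in m; the calibration is good to about 2 mm. A picture is of the moment at which its call begins: read the wrist's pose just before it. camera_model takes no time and is no camera call.
- order.close_job(): hands the job in, once; it reports no verdict.
The state is a dict: "time": time; "joint_positions": joint angles; "qvel": joint speeds; "joint_torque": joint torques, N m; "tool_pos": TCP position; "ee_rot": TCP orientation; "wrist_force": force on the tool from outside, world axes, zero at the start; "wrist_torque": the same for the moment, N m; "width": finger opening in m.
Only numpy, scipy, OpenCV 4.12 (cv2) and the standard library are available. Lean on these libraries where they do the work, as an engineer would, in place of code of your own. Each camera call takes 0.05 s, during which the arm holds its last target. There are 200 camera calls.

TASK

Set the feeder and let the burnishing balls down: wind the feed dial on the sloping console anticlockwise back to its end stop, then turn it clockwise exactly three clicks and leave it there. Only then draw the hopper's slide gate all the way out to its stop, so that all four balls run down the chute into the tray, and let go of it. Do not shift the bur stand or the bur block that stand nearby.

Things in the scene. Friction and masses are not known exactly. Their poses are not given: they have to be found in the camera images.
- feed_control: grey wedge-shaped console fixed to the bench, 160 deep (x) x 142 wide (y) x 100 mm high at the back, left or right of the hopper. Origin: centre of its underside; x points from its front to its back, z up. Its face slopes up from front to back at 25 degrees: outward face normal = (-sin 25, 0, cos 25) in this frame, which is the dial's axis
- dial_grip (a point): point on the dial's axis inside its black grip bar, 30 mm out from the face; z = dial axis, outward. Dial: steel wheel 76 mm across, its top 12 mm from the face; on it a bar 18 mm wide standing from 12 to 42 mm from the face, reaching 38 mm from the axis at its pointer end (white line on top), 26 mm at the other. A fixed plunger housing, 13 mm high, stands at the wheel's upper edge
- dial_pointer (a point): end of the pointer, 38 mm from the axis, 30 mm out from the face: the bar runs along the line from dial_grip to here. At the stop it points 50 degrees anticlockwise of straight up the slope, at three clicks 22 degrees clockwise of straight up the slope
- dial (a joint): angle of the dial, rad, growing clockwise seen from outside; 0 = click position at the anticlockwise end stop (hard stop at -0.05). Clicks every 24 degrees = 0.419 rad, up to six; three clicks = 1.257. A spring plunger pulls the dial into the nearest click with up to about 0.2 N m. It starts at the second, third or fourth click
- hopper: aluminium feed hopper fixed to the bench; stand 100 x 90 mm, square bin on top, rim at 216 mm. Origin: centre of the stand's underside, below the bin. A chute opens to its -x side into a wooden tray, 110 (x) x 124 (y) mm, walls 40 mm high, fixed to it and centred 117 mm to -x. The gate draws out to its +y side
- tray_in (a point): centre of the tray's inner floor, 4 mm above the bench; inside 102 x 116 mm
- gate_grip (a point): grip point on the gate's handle, an upright wooden post of 18 mm diameter on the outer end of the 6 mm thick steel blade; the post's foot is 29 mm below this point, its top 23 mm above. Shut, the post stands 115 mm to +y of the hopper's origin, 83 mm clear of the bin, and this point is 167 mm above the bench. Axes as the hopper's: the gate is drawn along +y
- gate (a joint): how far the gate is drawn out, m: 0 shut, 0.070 at its end stop. Slides with about 2 N friction and stays where it is left
- ball_1_center (a point): centre of a steel ball, 22 mm diameter, at first in the bin on the gate
- ball_2_center (a point): as ball_1
- ball_3_center (a point): as ball_1
- ball_4_center (a point): as ball_1
- bur_stand: loose round stand with burs, 74 mm across, 92 mm high, origin at its underside; to be left alone
- bur_block: loose dark wooden block with burs, 28 x 70 x 53 mm, origin at its underside; to be left alone

How it is judged:
On the way, in this order (a step that is already met when the one before it is completed fails the run):
1. the dial is wound back to its end stop, the gate still shut (value of joint dial below 0.1 rad and value of joint gate below 0.01 m), for 0.1 s.
2. the dial stands at three clicks, the gate still shut (value of joint dial between 1.137 and 1.377 rad and value of joint gate below 0.01 m), for 0.3 s.
3. the gate is drawn out to its stop (value of joint gate above 0.066 m), for 0.1 s.
At the end, for the whole second after the job is handed in: the dial rests at its third click from the stop (within 0.12 rad), the gate is drawn to within 4 mm of its end stop, and all four balls lie inside the tray (value of joint dial between 1.137 and 1.377 rad and value of joint gate above 0.066 m and x of ball_1_center in the frame of tray_in between -0.051 and 0.051 m and y of ball_1_center in the frame of tray_in between -0.058 and 0.058 m and z of each of ball_1_center, ball_2_center, ball_3_center, ball_4_center in the frame of tray_in below 0.03 m and x of ball_2_center in the frame of tray_in between -0.051 and 0.051 m and y of ball_2_center in the frame of tray_in between -0.058 and 0.058 m and x of ball_3_center in the frame of tray_in between -0.051 and 0.051 m and y of ball_3_center in the frame of tray_in between -0.058 and 0.058 m and x of ball_4_center in the frame of tray_in between -0.051 and 0.051 m and y of ball_4_center in the frame of tray_in between -0.058 and 0.058 m); the robot touches nothing.
It fails at once if the gate was opened more than 15 mm while the dial was not at three clicks (value of joint gate above 0.015 m and (value of joint dial below 1.107 rad or value of joint dial above 1.407 rad)).
It fails at once if the bur stand was shifted by more than 30 mm (distance of bur_stand from where it was at the start of the episode above 0.03 m).
It fails at once if the bur block was shifted by more than 30 mm (distance of bur_block from where it was at the start of the episode above 0.03 m).
It also fails if it takes over 69 s, if anything falls off the work surface, if the arm or the gripper's body presses on something with over 40 N, if the wrist force passes 120 N, or if a joint passes its speed limit or range.

## Working session

There is one attempt and no reset: what is moved stays moved. The work goes in short steps, Python scripts to look and compute and a tool call to move; the robot and the scene stay as the last step left them, time stands still between calls to the robot, and variables do not carry over. Pictures are saved under pics/ and viewed, about 8 in all and at most 12, crops included, and the job is handed in when it is done.

Besides the shell and the picture viewer there is one more tool, called after "Emit:" as name(argument=value, ...) on one line, values as JSON. move_arm: Moves the arm, as the interface text tells. Its arguments: {"type":"object","properties":{"targets":{"type":"array"}},"required":["targets"]}

```bash
mkdir -p pics; python3 - <<'E'
from bench import status, viewer
import cv2,numpy as np
print(status.get_obs())
for n in("top","side"):
    cv2.imwrite(f"pics/{n}0.png",viewer.snapshot(n)[:,:,::-1]); print(n,viewer.camera_model(n))
print(viewer.camera_model("wrist"))
a=[cv2.imread(f"pics/{n}0.png") for n in("top","side")]
E
```

```text
{'time': 0.0, 'joint_positions': array([ 1.00790598e+00,  8.79261279e-02,  1.37222768e+00, -1.33997162e-05,
        1.68361937e+00, -1.03079520e-01]), 'qvel': array([-0.00011448, -0.00154863,  0.0001844 , -0.00166969,  0.00201806,
        0.00055085]), 'joint_torque': array([ 1.02864778e-03, -3.40172839e+01, -3.02430439e+01,  7.17501249e-02,
        3.27123399e-02, -1.61162825e-04]), 'tool_pos': array([0.24378079, 0.49240731, 0.20433346]), 'ee_rot': array([-3.13942233e+00, -2.11122601e-04,  2.68178010e+00]), 'wrist_force': array([0.11462095, 0.24684732, 0.29362042]), 'wrist_torque': array([-0.02099976, -0.01016863,  0.00408602]), 'width': 0.09387958915872534}
top {'K': array([[429.8385492 ,   0.        , 249.7721154 ],
       [  0.        , 429.8385492 , 191.15429854],
       [  0.        ,   0.        ,   1.        ]]), 'D': array([0.04501293, 0.        , 0.        , 0.        , 0.        ]), 'xyz': array([ 0.48665712, -0.05401006,  1.26961016]), 'attitude': array([ 0.03998912, -0.00953691, -1.58038634])}
side {'K': array([[372.16745607,   0.        , 254.07535648],
       [  0.    
[... 172 characters left out ...]
: array([ 0.32207217, -0.54339708,  0.93739883]), 'attitude': array([ 0.57873154,  0.01228223, -0.47646487])}
{'K': array([[296.32353231,   0.        , 253.16839544],
       [  0.        , 296.32353231, 193.24271004],
       [  0.        ,   0.        ,   1.        ]]), 'D': array([0.00824706, 0.        , 0.        , 0.        , 0.        ]), 'T_tool_cam': array([[ 1.98939518e-03,  9.58699459e-01,  2.84414116e-01,
         8.34827492e-02],
       [ 9.99997848e-01, -2.07444947e-03, -2.17048724e-06,
        -6.99181258e-05],
       [ 5.87921866e-04,  2.84413508e-01, -9.58701523e-01,
        -1.80027358e-01],
       [ 0.00000000e+00,  0.00000000e+00,  0.00000000e+00,
         1.00000000e+00]])}
```

View pics/top0.png

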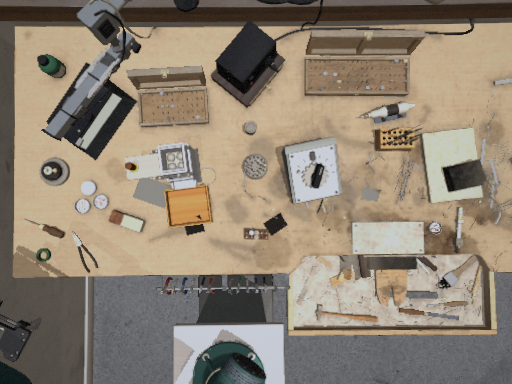

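View pics/side0.png

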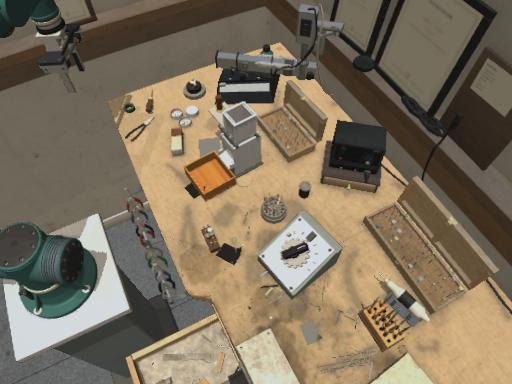

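```bash
cat > h.py <<'E'
import numpy as np,cv2
from scipy.spatial.transform import Rotation as R
from bench import status, viewer
def cam(n,obs=None):
    c=viewer.camera_model(n)
    if n=="wrist":
        o=obs or status.get_obs(); T=np.eye(4);T[:3,:3]=R.from_euler('xyz',o['ee_rot']).as_matrix();T[:3,3]=o['tool_pos']
        T=T@c['T_tool_cam']; return c['K'],c['D'],T[:3,:3],T[:3,3]
    return c['K'],c['D'],R.from_euler('xyz',c['attitude']).as_matrix(),np.array(c['xyz'])
def ray(C,uv):
    K,D,Rm,t=C; p=cv2.undistortPoints(np.array(uv,float).reshape(-1,1,2),K,D).reshape(-1,2)
    d=np.c_[p[:,0],-p[:,1],-np.ones(len(p))]@Rm.T
    return t,d/np.linalg.norm(d,axis=1)[:,None]
def onz(C,uv,z):
    t,d=ray(C,uv); return t+d*((z-t[2])/d[:,2])[:,None]
def onplane(C,uv,p0,n):
    t,d=ray(C,uv); return t+d*(((p0-t)@n)/(d@n))[:,None]
def proj(C,P):
    K,D,Rm,t=C; q=(np.atleast_2d(P)-t)@Rm; q=q*[1,-1,-1]
    return cv2.projectPoints(q.reshape(-1,1,3),np.zeros(3),np.zeros(3),K,D)[0].reshape(-1,2)
def tri(C1,u1,C2,u2):
    t1,d1=ray(C1,u1);t2,d2=ray(C2,u2); out=[]
    for a,b in zip(d1,d2):
        s=np.linalg.lstsq(np.c_[a,-b],t2-t1,rcond=None)[0]; p,q=t1+a*s[0],t2+b*s[1]; out.append(np.r_[(p+q)/2,np.linalg.norm(p-q)])
    return np.array(out)
E
python3 - <<'E'
import cv2,numpy as np
t=cv2.imread('pics/top0.png');s=cv2.imread('pics/side0.png')
def c(i,x,y,w=95,h=72): return cv2.resize(i[y:y+h,x:x+w],(400,300),interpolation=cv2.INTER_CUBIC)
cv2.imwrite('pics/c1.png',np.vstack([np.hstack([c(t,120,136),c(t,270,132)]),np.hstack([c(s,185,90,127,95),c(s,245,205,127,95)])]))
E
```

```text
(no output)
```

View pics/c1.png

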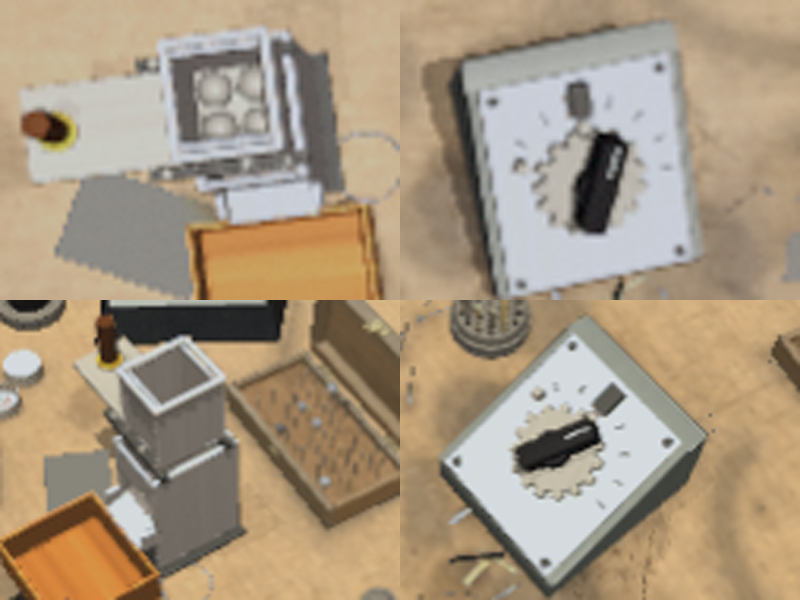

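```bash
cat > m1.py <<'E'
from h import *
T=cam('top');S=cam('side')
ct=lambda X,Y,ox,oy:(ox+(X+.5)*.2375-.5,oy+(Y+.5)*.24-.5)
cs=lambda X,Y,ox,oy:(ox+(X+.5)*.3175-.5,oy+(Y+.5)*.3167-.5)
st=[ct(x-400,y,270,132) for x,y in[(492,102),(658,68),(679,251),(520,284)]]
ss=[cs(x-400,y-300,245,205) for x,y in[(573,345),(668,442),(545,563),(458,462)]]
P=tri(T,st,S,ss);print(P.round(4)); P=P[:,:3]
up=(P[0]+P[1]-P[2]-P[3])/2; lf=(P[0]+P[3]-P[1]-P[2])/2; n=np.cross(up,lf); n/=np.linalg.norm(n)
print('size',np.linalg.norm(up),np.linalg.norm(lf),'slope',np.degrees(np.arctan2(up[2],np.hypot(*up[:2]))),'yaw',np.degrees(np.arctan2(up[1],up[0])),np.degrees(np.arctan2(-lf[0],lf[1])),'n',n,'c',P.mean(0))
# hopper
r=[ct(x,y,120,136) for x,y in[(158,42),(268,27),(281,143),(170,160)]]
Q=onz(T,r,.216);print(Q.round(4),'c',Q.mean(0))
for a,b in((0,1),(3,2)): d=Q[a]-Q[b];print('yaw y axis',np.degrees(np.arctan2(-d[0],d[1])),np.linalg.norm(d))
for a,b in((3,0),(2,1)): d=Q[b]-Q[a];print('yaw x axis',np.degrees(np.arctan2(d[1],d[0])),np.linalg.norm(d))
h=onz(T,[ct(35,122,120,136)],.190);print('post top',h)
print('post tri',tri(T,[ct(35,122,120,136)],S,[cs(104,318-300,185,90)]))
print('bur stand',onz(T,[(255,166)],.092),'block',onz(T,[(256,233)],.053), tri(T,[(256,233)],S,[(210,232)]))
E
python3 m1.py
```

```text
[[ 6.286e-01 -1.807e-01  9.990e-02  9.000e-04]
 [ 6.498e-01 -2.887e-01  9.970e-02  6.000e-04]
 [ 5.311e-01 -3.125e-01  4.060e-02  7.000e-04]
 [ 5.102e-01 -2.046e-01  3.940e-02  1.000e-03]]
size 0.13489393282637582 0.10998418363608645 slope 26.31833558044501 yaw 11.371518706032209 11.044725473331493 n [-0.43602301 -0.08055805  0.89632267] c [ 0.57994877 -0.24661886  0.06988936]
[[0.6424 0.1616 0.216 ]
 [0.6508 0.0978 0.216 ]
 [0.5822 0.0905 0.216 ]
 [0.5727 0.1549 0.216 ]] c [0.61202302 0.12619147 0.216     ]
yaw y axis 7.555374461421207 0.064411300743333
yaw y axis 8.40203150548145 0.06501656766061122
yaw x axis 5.547490354017035 0.06998109330703713
yaw x axis 6.015927503705088 0.06900231947881338
post top [[0.59834641 0.23970617 0.19      ]]
post tri [[0.59747829 0.23920159 0.1925983  0.00126501]]
bur stand [[ 0.60271712 -0.08072376  0.092     ]] block [[ 0.41692729 -0.08251511  0.053     ]] [[ 0.4160223  -0.08239416  0.04934484  0.00144937]]
```

```bash
cat > m2.py <<'E'
from h import *
T=cam('top');S=cam('side')
yaw=np.radians(11.2);F=np.array([.580,-.2466,.0699])
n=np.array([-np.sin(np.radians(25))*np.cos(yaw),-np.sin(np.radians(25))*np.sin(yaw),np.cos(np.radians(25))])
u=np.array([np.cos(np.radians(25))*np.cos(yaw),np.cos(np.radians(25))*np.sin(yaw),np.sin(np.radians(25))]);r=np.cross(u,n)
for nm,C,(x0,y0,x1,y1) in(('top',T,(295,155,332,193)),('side',S,(275,232,315,265))):
    im=cv2.imread(f'pics/{nm}0.png')[y0:y1,x0:x1]; g=im.max(2)
    k=(g<55).astype(np.uint8); N,L,st,ce=cv2.connectedComponentsWithStats(k); i=1+st[1:,4].argmax()
    ys,xs=np.where(L==i); 
    for hgt in(30,42):
        p=onplane(C,np.c_[xs+x0,ys+y0].astype(float),F+n*hgt/1e3,n)-F-n*hgt/1e3
        q=np.c_[p@u,p@r]*1e3; m=q.mean(0); w,V=np.linalg.eigh(np.cov((q-m).T)); d=V[:,1]*np.sign(V[0,1]); e=(q-m)@d
        print(nm,len(xs),hgt,'mean(u,r)mm',m.round(1),'ang cw',np.degrees(np.arctan2(d[1],d[0])).round(1),'ext',e.min().round(1),e.max().round(1), 'mid',(m+d*(e.max()+e.min())/2).round(1))
    # wheel: pale beige
    im=cv2.imread(f'pics/{nm}0.png')
    if nm=='top': c=[(270+(190)*.2375-.2,132+181*.24)]
    else: c=[(245+160*.3175,205+153*.3167)]
    p=onplane(C,c,F+n*.012,n)-F; print('wheel',p@u*1e3,p@r*1e3)
print(n,u,r)
E
python3 m2.py
```

```text
top 163 30 mean(u,r)mm [ 5.7 -0.2] ang cw 16.1 ext -31.8 35.3 mid [7.4 0.3]
top 163 42 mean(u,r)mm [10.8 -2.5] ang cw 16.1 ext -31.4 34.9 mid [12.4 -2. ]
wheel [1.24349581] [-0.56077527]
side 206 30 mean(u,r)mm [3.2 3.1] ang cw 24.0 ext -30.1 34.3 mid [5.2 4. ]
side 206 42 mean(u,r)mm [4.3 6.4] ang cw 24.0 ext -29.6 33.9 mid [6.3 7.2]
wheel [1.09319801] [5.13464643]
[-0.41456956 -0.08208698  0.90630779] [0.8890473  0.17603611 0.42261826] [ 0.19423435 -0.98095516  0.        ]
```

```bash
cat >> h.py <<'E'
yaw=np.radians(11.2);F=np.array([.580,-.2466,.0699])
s25,c25=np.sin(np.radians(25)),np.cos(np.radians(25))
n=np.array([-s25*np.cos(yaw),-s25*np.sin(yaw),c25]);u=np.array([c25*np.cos(yaw),c25*np.sin(yaw),s25]);r=np.cross(u,n)
def dialpose(a,out,du=0,dr=0):  # grasp point 'out' mm from face, tool x along bar at a deg cw
    b=np.cos(np.radians(a))*u+np.sin(np.radians(a))*r
    Rm=np.c_[b,np.cross(-n,b),-n]
    return Rm,F+du*1e-3*u+dr*1e-3*r+n*(out-19)/1e3
def delta(Rg,pg,o=None):
    o=o or status.get_obs();R0=R.from_euler('xyz',o['ee_rot']).as_matrix()
    print('shift mm',((pg-o['tool_pos'])@R0*1e3).round(1),'rotvec deg',np.degrees(R.from_matrix(R0.T@Rg).as_rotvec()).round(1))
E
python3 -c "
from h import *
Rg,p=dialpose(22,130);print(p,R.from_matrix(Rg).as_euler('xyz'));delta(Rg,p)"
```

```text
[ 0.53398278 -0.25571166  0.17050016] [-2.96865563 -0.40263592 -0.22387352]
shift mm [-592.1 -541.6   34.9] rotvec deg [-31.3  18.  160.8]
```

Emit:
move_arm(targets=[[[0, 0, -60], [0, 0, 0], 1], [[0, 0, -110], [0, 0, 10], 1], [[-50, -45, -110], [0, 0, 20], 1], [[-90, -85, -110], [0, 0, 30], 1], [[-130, -125, -110], [0, 0, 40], 1], [[-170, -165, -110], [0, 0, 50], 1], [[-210, -205, -110], [0, 0, 60], 1], [[-250, -245, -110], [0, 0, 70], 1], [[-290, -280, -110], [0, 0, 80], 1], [[-330, -315, -110], [0, 0, 90], 1], [[-370, -350, -110], [0, 0, 100], 1], [[-410, -385, -110], [0, 0, 110], 1], [[-450, -420, -110], [0, 0, 120], 1], [[-490, -455, -110], [0, 0, 130], 1], [[-530, -490, -100], [-10, 6, 140], 1], [[-560, -520, -70], [-20, 12, 150], 1], [[-592, -542, -40], [-28, 16, 157], 1], [[-592, -542, 10], [-31.3, 18, 160.8], 1], [[-592, -542, 35], [-31.3, 18, 160.8], 1], [[-592, -542, 35], [-31.3, 18, 160.8], 1]])

```text
time: 2.6
tool_pos: [0.5321, -0.2543, 0.1665]
ee_rot: [-2.963, -0.397, -0.226]
wrist_force: [0.4, 0.3, 0.5]
width: 0.0941
```

```bash
python3 - <<'E'
from h import *
o=status.get_obs();im=viewer.snapshot('wrist')[:,:,::-1].copy();cv2.imwrite('pics/w1raw.png',im)
C=cam('wrist',o)
b=np.cos(np.radians(22))*u+np.sin(np.radians(22))*r
pt=F+n*.042
for p,c in((pt,(0,0,255)),(pt+b*.038,(0,255,0)),(pt-b*.026,(255,0,0))):
    q=proj(C,p)[0];print(q);cv2.circle(im,tuple(int(v) for v in q),3,c,-1)
th=np.linspace(0,2*np.pi,60)
cv2.polylines(im,[proj(C,np.array([F+n*.012+.038*(np.cos(t)*u+np.sin(t)*r) for t in th])).astype(int)],True,(255,0,255),1)
cv2.imwrite('pics/w1.png',im)
E
```

```text
[254.02458321 200.20221742]
[254.0080785  156.99128261]
[254.03523952 227.69365919]
```

View pics/w1.png

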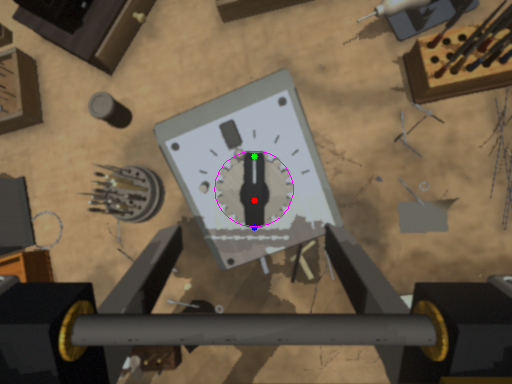

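```bash
python3 -c "
from h import *
delta(*dialpose(22,37))"
```

```text
shift mm [ 0.5  0.5 92.5] rotvec deg [-0.1  0.  -0. ]
```

Emit:
move_arm(targets=[[[0, 0, 0], [0, 0, 0], -0.15], [[0, 0, 30], [0, 0, 0], -0.15], [[0.5, 0.5, 60], [0, 0, 0], -0.15], [[0.5, 0.5, 80], [0, 0, 0], -0.15], [[0.5, 0.5, 92], [0, 0, 0], -0.15], [[0.5, 0.5, 92], [0, 0, 0], -0.15], [[0.5, 0.5, 92], [0, 0, 0], -0.15]])

```text
time: 3.52
tool_pos: [0.5734, -0.249, 0.089]
ee_rot: [-2.968, -0.406, -0.223]
wrist_force: [-0.3, -0.2, -0.2]
width: 0.0401
```

Emit:
move_arm(targets=[[[0, 0, 0], [0, 0, 0], -1], [[0, 0, 0], [0, 0, 0], -1], [[0, 0, 0], [0, 0, 0], -1], [[0, 0, 0], [0, 0, 0], -1], [[0, 0, 0], [0, 0, 0], -1]])

```text
time: 4.15
tool_pos: [0.5728, -0.2484, 0.0879]
ee_rot: [-2.967, -0.404, -0.224]
wrist_force: [-2.8, 2.0, 3.8]
width: 0.0173
```

Emit:
move_arm(targets=[[[0, 0, 0], [0, 0, -8], -1], [[0, 0, 0], [0, 0, -16], -1], [[0, 0, 0], [0, 0, -24], -1], [[0, 0, 0], [0, 0, -32], -1], [[0, 0, 0], [0, 0, -40], -1], [[0, 0, 0], [0, 0, -48], -1], [[0, 0, 0], [0, 0, -56], -1], [[0, 0, 0], [0, 0, -64], -1], [[0, 0, 0], [0, 0, -70], -1], [[0, 0, 0], [0, 0, -73], -1], [[0, 0, 0], [0, 0, -73], -1], [[0, 0, 0], [0, 0, -73], -1], [[0, 0, 0], [0, 0, -73], -1]])

```text
time: 5.78
tool_pos: [0.5726, -0.2482, 0.087]
ee_rot: [2.794, -0.271, 1.134]
wrist_force: [0.4, 2.6, 0.2]
width: 0.0244
```

```bash
python3 - <<'E'
from h import *
o=status.get_obs();print(o['wrist_torque'],o['wrist_force'],o['joint_positions'],o['width'])
x=R.from_euler('xyz',o['ee_rot']).as_matrix()[:,0];print('tool x angle cw',np.degrees(np.arctan2(x@r,x@u)))
im=viewer.snapshot('wrist')[:,:,::-1]
w=cv2.resize(im[60:310,130:380],(500,500))
s=cv2.resize(viewer.snapshot('side')[190:310,240:360,::-1],(300,300));cv2.imwrite('pics/w2.png',np.hstack([w,np.vstack([s,np.zeros((200,300,3),np.uint8)])]))
E
```

```text
[ 0.43816834  0.06400196 -0.15138486] [0.40864973 2.57824512 0.1811162 ] [-0.6879013   0.07864201  1.68713857  0.37409785  1.11732731 -0.32426171] 0.024396823839614716
tool x angle cw -50.98624017471068
```

View pics/w2.png

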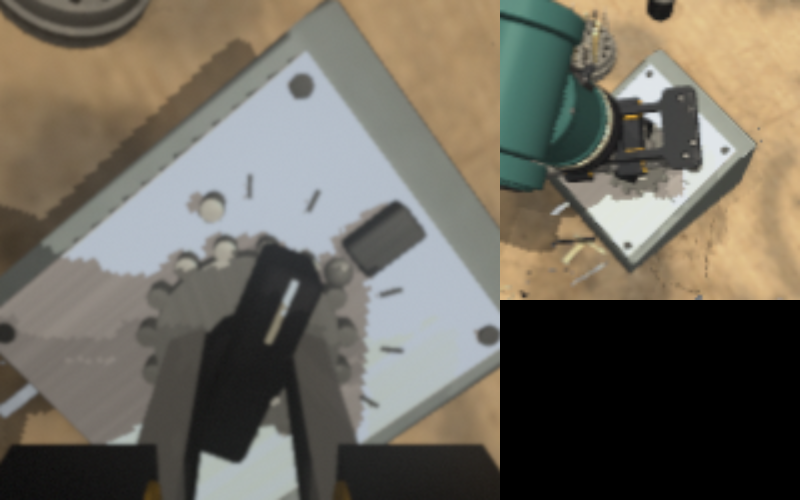

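Emit:
move_arm(targets=[[[0, 0, 0], [0, 0, 0], -0.15], [[0, 0, 0], [0, 0, 0], -0.15], [[0, 0, 0], [0, 0, 8], -0.15], [[0, 0, 0], [0, 0, 16], -0.15], [[0, 0, 0], [0, 0, 24], -0.15], [[0, 0, 0], [0, 0, 25], -0.15]])

```text
time: 6.62
tool_pos: [0.5726, -0.2489, 0.0872]
ee_rot: [2.939, -0.391, 0.691]
wrist_force: [0.3, -0.5, -0.2]
width: 0.0401
```

```bash
cat > look.py <<'E'
from h import *
import sys
o=status.get_obs();print(o['wrist_torque'],o['wrist_force'],o['joint_positions'],o['width'])
x=R.from_euler('xyz',o['ee_rot']).as_matrix()[:,0];print('tool x angle cw',np.degrees(np.arctan2(x@r,x@u)))
delta(*dialpose(np.degrees(np.arctan2(x@r,x@u)),37),o)
im=viewer.snapshot('wrist')[:,:,::-1].copy();C=cam('wrist',o)
# white pointer line: bright pixels whose face-plane (42 mm out) position lies near the axis
hs=cv2.cvtColor(im,cv2.COLOR_BGR2GRAY)
P0=F+n*.042; 
ys,xs=np.mgrid[0:384,0:512]; p=onplane(C,np.c_[xs.ravel(),ys.ravel()].astype(float),P0,n)-P0
U,V=(p@u*1e3).reshape(384,512),(p@r*1e3).reshape(384,512); rr=np.hypot(U,V)
dark=(im.max(2)<45)&(rr<40)
N,L,st,ce=cv2.connectedComponentsWithStats((dark&(ys<330)).astype(np.uint8)); i=1+st[1:,4].argmax()
wh=(hs>90)&(rr<36)&(cv2.morphologyEx((L==i).astype(np.uint8),cv2.MORPH_CLOSE,np.ones((13,13)))>0)
N,L2,st2,_=cv2.connectedComponentsWithStats(wh.astype(np.uint8)); j=1+st2[1:,4].argmax() if N>1 else 0
m=L2==j; print('white line n',m.sum(),'uv',U[m].mean(),V[m].mean(),'pointer angle',np.degrees(np.arctan2(V[m].mean(),U[m].mean())))
im[m]=(0,0,255)
cv2.imwrite(sys.argv[1],cv2.resize(im[60:310,130:380],(500,500)))
E
python3 look.py pics/w3.png
```

```text
[-0.07951663  0.32387721 -0.04347282] [ 0.31423177 -0.53238919 -0.15517646] [-0.6883818   0.07861246  1.68661952  0.37331706  1.11697916  0.11075771] 0.04008329206167045
tool x angle cw -26.066413741638964
shift mm [ 0.1 -0.9  1. ] rotvec deg [ 0.  -0.1 -0. ]
white line n 67 uv 18.76934479168364 -8.87150906932471 pointer angle -25.29820457280972
```

View pics/w3.png

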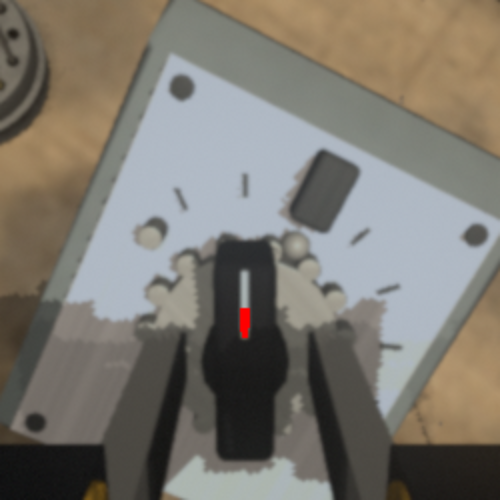

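Emit:
move_arm(targets=[[[0, -0.5, 0], [0, 0, 0], -1], [[0, -0.5, 0], [0, 0, 0], -1], [[0, -0.5, 0], [0, 0, 0], -1], [[0, -0.5, 0], [0, 0, 0], -1], [[0, -0.5, 0], [0, 0, -3], -1], [[0, -0.5, 0], [0, 0, -6], -1], [[0, -0.5, 0], [0, 0, -9], -1], [[0, -0.5, 0], [0, 0, -12], -1]])

```text
time: 7.68
tool_pos: [0.5724, -0.2484, 0.0871]
ee_rot: [2.862, -0.342, 0.906]
wrist_force: [0.5, -0.4, 0.1]
width: 0.0197
```

Emit:
move_arm(targets=[[[0, 0, 0], [0, 0, -3], -1], [[0, 0, 0], [0, 0, -6], -1], [[0, 0, 0], [0, 0, -9], -1], [[0, 0, 0], [0, 0, -12], -1], [[0, 0, 0], [0, 0, -15], -1], [[0, 0, 0], [0, 0, -15], -1]])

```text
time: 8.43
tool_pos: [0.5715, -0.2493, 0.0866]
ee_rot: [2.786, -0.258, 1.163]
wrist_force: [-3.8, -3.8, -0.2]
width: 0.0245
```

```bash
python3 look.py pics/w4.png
```

```text
[-0.25037357  0.93521903 -1.58373944] [-3.81860637 -3.77244457 -0.17914532] [-0.68952254  0.07788024  1.68847754  0.37242909  1.11650497 -0.35628489] 0.024480829732353132
tool x angle cw -52.767946920696716
shift mm [1.4 0.2 0.8] rotvec deg [0. 0. 0.]
white line n 74 uv 19.582495127561774 -9.814126902477328 pointer angle -26.61857967003747
```

View pics/w4.png

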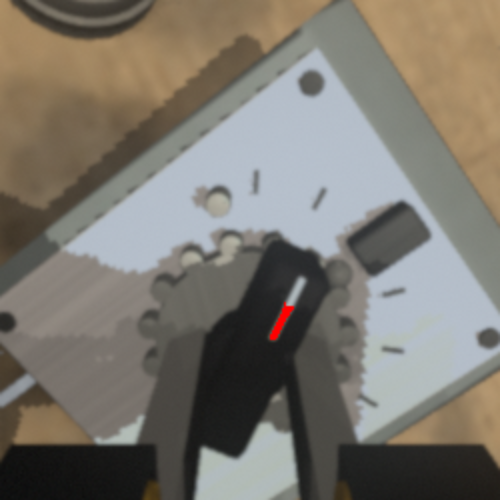

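```bash
python3 look.py pics/w5.png
```

```text
[-0.18384804  0.97829819 -1.60224238] [-3.44391504 -3.94000214 -0.50301605] [-0.68950426  0.07784354  1.68847563  0.37232934  1.11651588 -0.35619933] 0.024455251735035287
tool x angle cw -52.76722357479885
shift mm [1.4 0.2 0.9] rotvec deg [0. 0. 0.]
white line n 74 uv 19.569943580889728 -9.802819242207466 pointer angle -26.606838137991552
```

Emit:
move_arm(targets=[[[0, 0, 0], [0, 0, 3], -1], [[0, 0, 0], [0, 0, 6], -0.15], [[0, 0, 0], [0, 0, 6], -0.15], [[0, 0, 0], [0, 0, 14], -0.15], [[0, 0, 0], [0, 0, 22], -0.15], [[0, 0, 0], [0, 0, 26.8], -0.15], [[0, 0, 0], [0, 0, 26.8], -0.15]])

```text
time: 9.4
tool_pos: [0.5726, -0.2477, 0.0873]
ee_rot: [2.938, -0.391, 0.696]
wrist_force: [0.5, -0.1, -0.6]
width: 0.0396
```

```bash
cat >> h.py <<'E'
def arcpose(a,rho,out):
    Rm,p=dialpose(a,out); return Rm,p+Rm[:,0]*rho/1e3
E
python3 look.py pics/w6.png; python3 -c "
from h import *
delta(*arcpose(-26,20,36))
for d in range(3,31,3): print(-d,[round(20*(np.cos(np.radians(d))-1),1),round(-20*np.sin(np.radians(d)),1)])"
```

```text
[-0.09183679  0.31474579 -0.06301509] [ 0.49643487 -0.1351234  -0.58634206] [-0.68719972  0.07757155  1.68776612  0.37428219  1.11706205  0.10636155] 0.039631191004617684
tool x angle cw -26.353399503161956
shift mm [-0.7  0.1  0.9] rotvec deg [-0.  -0.1  0. ]
white line n 66 uv 18.893055077415614 -8.899692401326172 pointer angle -25.223075063155257
shift mm [19.3  0.2  1.9] rotvec deg [-0.  -0.1  0.4]
-3 [np.float64(-0.0), np.float64(-1.0)]
-6 [np.float64(-0.1), np.float64(-2.1)]
-9 [np.float64(-0.2), np.float64(-3.1)]
-12 [np.float64(-0.4), np.float64(-4.2)]
-15 [np.float64(-0.7), np.float64(-5.2)]
-18 [np.float64(-1.0), np.float64(-6.2)]
-21 [np.float64(-1.3), np.float64(-7.2)]
-24 [np.float64(-1.7), np.float64(-8.1)]
-27 [np.float64(-2.2), np.float64(-9.1)]
-30 [np.float64(-2.7), np.float64(-10.0)]
```

Emit:
move_arm(targets=[[[19, 0, 1], [0, 0, 0.4], -0.15], [[19, 0, 1], [0, 0, 0.4], -0.15], [[19, 0, 1], [0, 0, 0.4], -1], [[19, 0, 1], [0, 0, 0.4], -1], [[19, 0, 1], [0, 0, 0.4], -1], [[19, 0, 1], [0, 0, 0.4], -1], [[19, 0, 1], [0, 0, 0.4], -1]])

```text
time: 10.32
tool_pos: [0.5861, -0.2371, 0.0932]
ee_rot: [2.941, -0.391, 0.686]
wrist_force: [0.0, -2.0, -1.0]
width: 0.0173
```

Emit:
move_arm(targets=[[[0, -1, 0], [0, 0, -3], -1], [[-0.1, -2.1, 0], [0, 0, -6], -1], [[-0.2, -3.1, 0], [0, 0, -9], -1], [[-0.4, -4.2, 0], [0, 0, -12], -1]])

```text
time: 10.82
tool_pos: [0.5849, -0.2375, 0.0928]
ee_rot: [2.856, -0.34, 0.901]
wrist_force: [7.6, -8.9, -6.8]
width: 0.0195
```

```bash
python3 look.py pics/w7.png
```

```text
[-1.33215052 -0.21215143 -1.77707219] [ 7.64872265 -8.92195728 -6.79763341] [-0.65371502  0.07844116  1.67597074  0.36030913  1.10738198 -0.05187012] 0.019465752150961652
tool x angle cw -37.71122991576943
shift mm [-17.2  -3.2  -0.1] rotvec deg [0.4 0.1 0. ]
white line n 116 uv 23.41985586031313 -11.900742253822237 pointer angle -26.937288735980754
```

```bash
python3 -c "
from h import *
o=dict(ee_rot=[2.939,-.391,.691],tool_pos=[.5726,-.2489,.0872]);C=cam('wrist',o)
for nm,h,X,Y in[('tickA',0,180,198),('tickB',0,245,185),('tickC',0,360,237),('tickD',0,388,288),('tickE',0,390,347),('pin top?',10,150,235),('housing',13,335,190),('bead',8,295,243),('bead2',8,268,238),('beadL',8,187,262),('beadL2',8,160,290),('beadR',8,310,265),('beadR2',8,334,294),('screwTL',0,180,88),('screwBL',0,35,423),('screwTR',0,476,236)]:
    p=onplane(C,[(130+X/2,60+Y/2)],F+n*h/1e3,n)[0]-F; a,b=p@u*1e3,p@r*1e3
    print(nm,'r %.1f ang %.1f u %.1f r %.1f'%(np.hypot(a,b),np.degrees(np.arctan2(b,a)),a,b))
"; python3 - <<'E'
import cv2
a=cv2.imread('pics/w7.png');cv2.imwrite('pics/w7b.png',cv2.resize(a[150:450,100:400],(600,600),interpolation=cv2.INTER_CUBIC))
E
```

```text
tickA r 53.1 ang -50.0 u 34.1 r -40.7
tickB r 53.0 ang -25.6 u 47.8 r -22.9
tickC r 53.3 ang 22.8 u 49.2 r 20.6
tickD r 53.7 ang 46.0 u 37.3 r 38.6
tickE r 53.7 ang 70.5 u 18.0 r 50.6
pin top? r 48.8 ang -64.9 u 20.7 r -44.2
housing r 60.7 ang 2.3 u 60.7 r 2.4
bead r 38.9 ang 0.0 u 38.9 r 0.0
bead2 r 37.5 ang -13.6 u 36.5 r -8.8
beadL r 34.0 ang -59.9 u 17.1 r -29.5
beadL2 r 33.8 ang -83.2 u 4.0 r -33.6
beadR r 35.3 ang 13.2 u 34.4 r 8.1
beadR2 r 35.2 ang 35.0 u 28.9 r 20.2
screwTL r 86.6 ang -39.7 u 66.6 r -55.4
screwBL r 87.7 ang -141.6 u -68.7 r -54.5
screwTR r 87.6 ang 40.0 u 67.1 r 56.3
```

View pics/w7b.png

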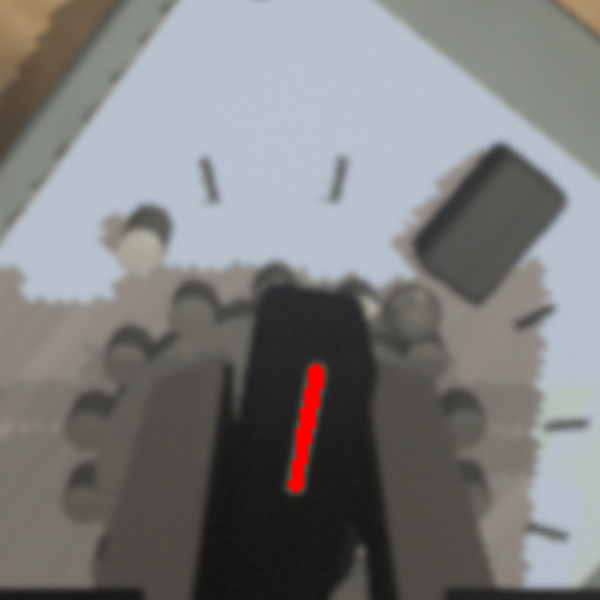

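Emit:
move_arm(targets=[[[0.2, 2, 0], [0, 0, 6], -1], [[0, 4, 0], [0, 0, 11.5], -0.15], [[0, 4, 0], [0, 0, 11.5], -0.15], [[0, 4, -8], [0, 0, 11.5], -0.15], [[0, 4, -8], [0, 0, 11.5], -0.15]])

```text
time: 11.5
tool_pos: [0.5835, -0.2372, 0.1022]
ee_rot: [2.936, -0.391, 0.697]
wrist_force: [0.4, 0.2, 0.5]
width: 0.0398
```

```bash
python3 look.py pics/w8.png;  python3 -c "
from h import *
delta(*arcpose(-26,6,45))"
```

```text
[-0.07354749  0.3167776  -0.03203602] [0.44970119 0.17581893 0.46282033] [-0.65755651  0.07135579  1.66343754  0.3614531   1.13311515  0.14814997] 0.03979534334586173
tool x angle cw -26.38145059165039
shift mm [-20.3  -0.5   9. ] rotvec deg [ 0.1 -0.1 -0. ]
white line n 107 uv 23.724118667516805 -11.408105956191923 pointer angle -25.681287476309425
shift mm [-14.1  -0.2   0.6] rotvec deg [ 0.1 -0.1  0.4]
```

Emit:
move_arm(targets=[[[-14, 0, 0], [0, 0, 0.4], -0.15], [[-14, 0, 0], [0, 0, 0.4], -0.15], [[-14, 0, 0], [0, 0, 0.4], -1], [[-14, 0, 0], [0, 0, 0.4], -1], [[-14, 0, 0], [0, 0, 0.4], -1], [[-14, 0, 0], [0, 0, 0.4], -1], [[-14, -0.6, 0], [0, 0, -5], -1], [[-14.1, -1.1, 0], [0, 0, -10], -1], [[-14.2, -1.6, 0], [0, 0, -15], -1]])

```text
time: 12.68
tool_pos: [0.5724, -0.2464, 0.0951]
ee_rot: [2.839, -0.322, 0.965]
wrist_force: [1.8, -5.5, -2.9]
width: 0.0202
```

```bash
python3 look.py pics/w9.png
```

```text
[-0.71265295  0.29721639 -1.45424332] [ 1.75015556 -5.45475628 -2.94690073] [-0.68339625  0.06608222  1.68356457  0.36760483  1.12630622 -0.14290794] 0.020202721509744795
tool x angle cw -41.29219121809935
shift mm [-4.1 -1.3  8. ] rotvec deg [0.2 0.1 0. ]
white line n 83 uv 0.44751424083448826 12.375206444860058 pointer angle 87.92896309581828
```

Emit:
move_arm(targets=[[[0, 0, 0], [0, 0, 0], -1], [[0, 0, 0], [0, 0, 0], -1], [[0, 0, 0], [0, 0, 0], -1]])

```text
time: 13.1
tool_pos: [0.5723, -0.2464, 0.095]
ee_rot: [2.841, -0.323, 0.962]
wrist_force: [1.1, -5.5, -2.8]
width: 0.02
```

```bash
python3 - <<'E'
from h import *
o=status.get_obs();Rm=R.from_euler('xyz',o['ee_rot']).as_matrix()
print('tool-frame torque',o['wrist_torque']@Rm,'force',o['wrist_force']@Rm,o['width'],'jt',o['joint_torque'],o['qvel'].round(4))
im=viewer.snapshot('wrist')[:,:,::-1];s=viewer.snapshot('side')[:,:,::-1]; t=viewer.snapshot('top')[:,:,::-1]
cv2.imwrite('pics/v10.png',np.hstack([cv2.resize(im[90:290,150:350],(400,400),interpolation=cv2.INTER_CUBIC),np.vstack([cv2.resize(s[180:310,240:370],(200,200)),cv2.resize(t[120:220,265:365],(200,200))])]))
E
```

```text
tool-frame torque [-0.41225137 -1.07653389  0.97428176] force [-4.5446495   3.43920946  2.59837934] 0.020018216250601403 jt [  3.65551449 -33.71651888 -28.83236825   2.10444734   0.48796982
  -0.96189369] [ 0.0008  0.0002 -0.0007 -0.0001 -0.0006 -0.0004]
```

View pics/v10.png

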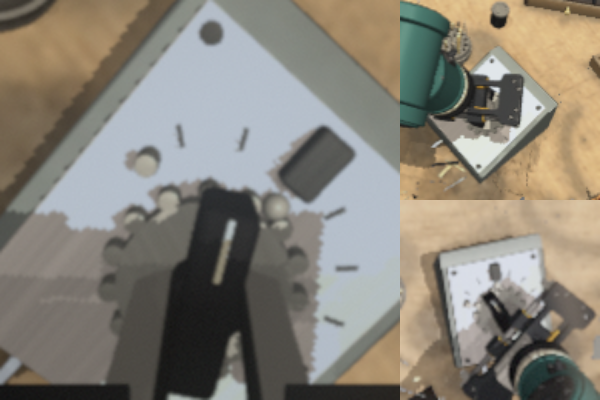

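Emit:
move_arm(targets=[[[0, 0.5, 0], [0, 0, 5], -1], [[0, 1, 0], [0, 0, 10], -1], [[0, 1.5, 0], [0, 0, 15], -1], [[0, 2, 0], [0, 0, 20], -1], [[0, 2.5, 0], [0, 0, 25], -1]])

```text
time: 13.88
tool_pos: [0.5737, -0.2453, 0.0958]
ee_rot: [3.013, -0.418, 0.508]
wrist_force: [-1.0, 0.9, 0.2]
width: 0.0192
```

```bash
cat > st.py <<'E'
from h import *
o=status.get_obs();Rm=R.from_euler('xyz',o['ee_rot']).as_matrix();x=Rm[:,0]
print('a %.1f'%np.degrees(np.arctan2(x@r,x@u)),'tau',(o['wrist_torque']@Rm).round(2),'f',(o['wrist_force']@Rm).round(1),'w',o['width'].round(4),'dial xy off',((o['tool_pos']-F)@u*1e3).round(1),((o['tool_pos']-F)@r*1e3).round(1),'out',((o['tool_pos']-F)@n*1e3).round(1))
E
python3 st.py
```

```text
Traceback (most recent call last):
  File "st.py", line 3, in <module>
    print('a %.1f'%np.degrees(np.arctan2(x@r,x@u)),'tau',(o['wrist_torque']@Rm).round(2),'f',(o['wrist_force']@Rm).round(1),'w',o['width'].round(4),'dial xy off',((o['tool_pos']-F)@u*1e3).round(1),((o['tool_pos']-F)@r*1e3).round(1),'out',((o['tool_pos']-F)@n*1e3).round(1))
                                                                                                                                ^^^^^^^^^^^^^^^^
AttributeError: 'float' object has no attribute 'round'
```

Emit:
move_arm(targets=[[[0, 0.5, 0], [0, 0, 5], -1], [[0, 1, 0], [0, 0, 10], -1], [[0, 1, 0], [0, 0, 14], -1], [[0, 1, 0], [0, 0, 14], -1]])

```text
time: 14.38
tool_pos: [0.5726, -0.2462, 0.0953]
ee_rot: [3.124, -0.433, 0.243]
wrist_force: [-7.2, 0.0, 1.7]
width: 0.0239
```

```bash
python3 st.py; python3 look.py pics/w11.png
```

```text
[-0.36515056  1.17606831  0.70163386] [-7.18225974e+00  6.55312674e-03  1.74475187e+00] [-0.68307211  0.07098673  1.67639495  0.36612653  1.13575788  0.5363561 ] 0.023894384552210716
tool x angle cw -2.468372963502513
shift mm [-4.3  1.7  8.1] rotvec deg [-0.1  0.2 -0. ]
white line n 149 uv 23.49201257293708 -10.84851060404019 pointer angle -24.787290231237897Traceback (most recent call last):
  File "st.py", line 3, in <module>
    print('a %.1f'%np.degrees(np.arctan2(x@r,x@u)),'tau',(o['wrist_torque']@Rm).round(2),'f',(o['wrist_force']@Rm).round(1),'w',o['width'].round(4),'dial xy off',((o['tool_pos']-F)@u*1e3).round(1),((o['tool_pos']-F)@r*1e3).round(1),'out',((o['tool_pos']-F)@n*1e3).round(1))
                                                                                                                                ^^^^^^^^^^^^^^^^
AttributeError: 'float' object has no attribute 'round'
```

Emit:
move_arm(targets=[[[0, 0, 0], [0, 0, -5], -0.15], [[0, 0, 0], [0, 0, -10], -0.15], [[0, 0, 0], [0, 0, -17], -0.15], [[0, 0, 0], [0, 0, -23.5], -0.15], [[0, 0, 0], [0, 0, -23.5], -0.15]])

```text
time: 15.05
tool_pos: [0.5744, -0.2462, 0.0959]
ee_rot: [2.942, -0.392, 0.685]
wrist_force: [-0.2, -0.6, -0.5]
width: 0.0401
```

```bash
sed -i "s/o\['width'\].round(4)/round(o['width'],4)/" st.py; python3 st.py; python3 look.py pics/w12.png; python3 -c "
from h import *
delta(*arcpose(-26,0,35))"
```

```text
a -25.7 tau [ 0.13 -0.28 -0.03] f [-0.7  0.3  0.3] w 0.0401 dial xy off 6.1 -1.4 out 25.9
[-0.07445374  0.29858855  0.0281648 ] [-0.21385119 -0.60250505 -0.46811556] [-0.68267471  0.07177219  1.67562856  0.36973543  1.13245886  0.12900731] 0.040094965100709076
tool x angle cw -25.740085682952387
shift mm [-6.1 -1.3  7.9] rotvec deg [-0.  -0.1  0. ]
white line n 65 uv 20.058088948553145 -9.490427013973319 pointer angle -25.32103708822676
shift mm [-6.1 -1.4  9.9] rotvec deg [-0.  -0.1 -0.3]
```

Emit:
move_arm(targets=[[[-6, -1, 10], [0, 0, 0], -0.15], [[-6, -1, 10], [0, 0, 0], -0.15], [[-6, -1, 10], [0, 0, 0], -1], [[-6, -1, 10], [0, 0, 0], -1], [[-6, -1, 10], [0, 0, 0], -1], [[-6, -1, 10], [0, 0, 0], -1], [[-6, -1, 10], [0, 0, 0], -1], [[-6, -1, 10], [0, 0, 0], -1], [[-6, -1, 10], [0, 0, -10], -1], [[-6, -1, 10], [0, 0, -20], -1], [[-6, -1, 10], [0, 0, -28], -1], [[-6, -1, 10], [0, 0, -28], -1]])

```text
time: 16.6
tool_pos: [0.5751, -0.2469, 0.0853]
ee_rot: [2.779, -0.259, 1.18]
wrist_force: [1.7, 4.1, 2.1]
width: 0.0254
```

```bash
python3 st.py; python3 look.py pics/w13.png
```

```text
a -53.6 tau [0.24 0.84 0.91] f [ 4.8  0.4 -0.8] w 0.0254 dial xy off 2.1 -0.6 out 16.0
[ 1.17090598 -0.07506861 -0.47021338] [1.73329211 4.05381512 2.11767635] [-0.68579166  0.08277581  1.68766491  0.37976986  1.11160237 -0.37249943] 0.02539090703837835
tool x angle cw -53.62830742198879
shift mm [-1.8 -1.3 -2. ] rotvec deg [ 0.1 -0.4 -0. ]
white line n 91 uv 21.241893835277217 -10.444626802899704 pointer angle -26.183318641154273
```

Emit:
move_arm(targets=[[[0, 0, 0], [0, 0, 0], 0], [[0, 0, 0], [0, 0, 0], 0], [[0, 0, 0], [0, 0, 0], 0]])

```text
time: 17.02
tool_pos: [0.5737, -0.2489, 0.0843]
ee_rot: [2.781, -0.253, 1.181]
wrist_force: [0.5, 0.3, -0.9]
width: 0.0466
```

```bash
python3 st.py; python3 look.py pics/w14.png; python3 - <<'E'
from h import *
print(np.abs(viewer.camera_model('wrist')['T_tool_cam']).max())
im=viewer.snapshot('wrist')[:,:,::-1]
s=viewer.snapshot('side')[:,:,::-1]
cv2.imwrite('pics/v14.png',np.hstack([cv2.resize(im[40:384,60:452],(456,400)),cv2.resize(s[130:310,220:400],(400,400),interpolation=cv2.INTER_CUBIC)[:, :340]]))
E
```

```text
a -53.8 tau [ 0.18 -0.19 -0.03] f [0.3 0.  1.1] w 0.0466 dial xy off 0.1 1.0 out 15.9
[-0.10330999  0.24670965  0.00630299] [ 0.54283407  0.32803223 -0.88287371] [-0.68696956  0.08315972  1.68795915  0.37412495  1.11077369 -0.37446664] 0.046647914213371805
tool x angle cw -53.81009555912728
shift mm [ 0.8 -0.7 -2.1] rotvec deg [ 0.1 -0.1 -0. ]
white line n 115 uv 22.69611877657414 -10.44729852643876 pointer angle -24.71718838260063
1.0
```

```bash
cat >> h.py <<'E'
def push(a,lat,along=27,tipout=20,tw=None):
    # TCP at (along,lat) in bar frame at angle a (lat + = clockwise side); tool x at a+90 (or fixed tw)
    Rm,_=dialpose((a+90) if tw is None else tw,37); B,_=dialpose(a,0)
    return Rm,F+n*tipout/1e3+B[:,0]*along/1e3+B[:,1]*lat/1e3
E
python3 -c "
from h import *
B,_=dialpose(-26,0);print('y axis of bar frame . r',B[:,1]@r, B[:,1]@u)
delta(*push(-26,26,tipout=65)); delta(*push(-26,26))
from h import *
Rm,p=push(-26,26)
for a in(-26,-32,-38,-44,-50,-56,-60):
  for lat in(26,18):
    R2,p2=push(a,lat); print(a,lat,((p2-p)@Rm*1e3).round(1),a+26)
"
```

```text
y axis of bar frame . r 0.8987940462991668 0.4383711467890772
shift mm [ 12.4  35.  -49.1] rotvec deg [-1.000e-01 -1.000e-01  1.178e+02]
shift mm [12.3 35.  -4.1] rotvec deg [-1.000e-01 -1.000e-01  1.178e+02]
-26 26 [0. 0. 0.] 0
-26 18 [-8.  0. -0.] 0
-32 26 [-3.  -2.6 -0. ] -6
-32 18 [-10.9  -1.7  -0. ] -6
-38 26 [-6.2 -4.8 -0. ] -12
-38 18 [-14.   -3.2   0. ] -12
-44 26 [-9.6 -6.7  0. ] -18
-44 18 [-17.2  -4.2  -0. ] -18
-50 26 [-13.2  -8.2   0. ] -24
-50 18 [-20.5  -5.   -0. ] -24
-56 26 [-17.   -9.4  -0. ] -30
-56 18 [-23.9  -5.4   0. ] -30
-60 26 [-19.5  -9.9  -0. ] -34
-60 18 [-26.2  -5.4  -0. ] -34
```

View pics/v14.png

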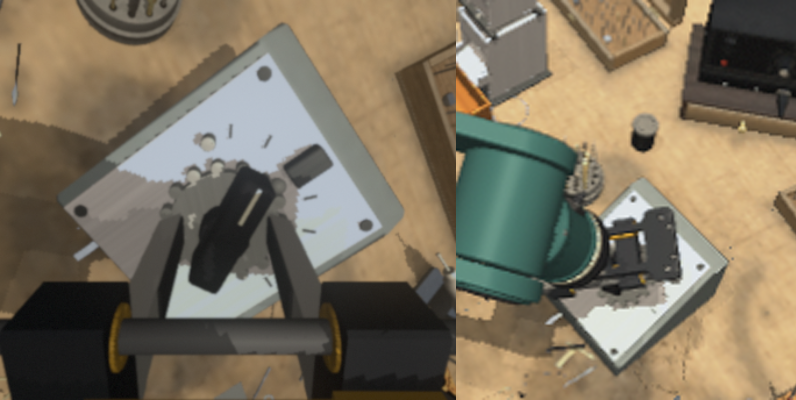

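Emit:
move_arm(targets=[[[0, 0, -50], [0, 0, 0], -1], [[0, 0, -50], [0, 0, 10], -1], [[3, 6, -50], [0, 0, 20], -1], [[6, 12, -50], [0, 0, 30], -1], [[9, 18, -50], [0, 0, 40], -1], [[12, 24, -50], [0, 0, 50], -1], [[12, 30, -50], [0, 0, 60], -1], [[12, 35, -50], [0, 0, 70], -1], [[12, 35, -50], [0, 0, 80], -1], [[12, 35, -50], [0, 0, 90], -1], [[12, 35, -50], [0, 0, 100], -1], [[12, 35, -50], [0, 0, 110], -1], [[12, 35, -50], [0, 0, 117.8], -1], [[12, 35, -50], [0, 0, 117.8], -1]])

```text
time: 18.92
tool_pos: [0.5864, -0.2572, 0.1446]
ee_rot: [-2.743, -0.187, -0.957]
wrist_force: [-1.2, 0.3, -0.6]
width: 0.0004
```

```bash
python3 st.py; python3 -c "
from h import *
delta(*push(-26,26)); print(status.get_obs()['joint_positions'])"; python3 look.py pics/w15.png | tail -1
```

```text
a 63.9 tau [-0.24 -0.28  0.08] f [-1.   0.9  0.1] w 0.0004 dial xy off 35.4 11.7 out 65.9
shift mm [-0.  -0.2 45.9] rotvec deg [-0.1  0.   0.1]
[-0.68424593  0.07086526  1.57576419  0.35510569  1.22672425  1.73074343]
white line n 196608 uv 40.46028054995988 25.46445152998471 pointer angle 32.18504431831861
```

Emit:
move_arm(targets=[[[0, 0, 25], [0, 0, 0], -1], [[0, 0, 46], [0, 0, 0], -1], [[0, 0, 46], [0, 0, 0], -1], [[-5, 0, 46], [0, 0, 0], -1], [[-8, 0, 46], [0, 0, 0], -1], [[-11, 0, 46], [0, 0, 0], -1], [[-11, 0, 46], [0, 0, 0], -1]])

```text
time: 19.85
tool_pos: [0.6012, -0.2471, 0.1031]
ee_rot: [-2.741, -0.195, -0.962]
wrist_force: [6.0, -4.2, -2.5]
width: 0.0007
```

```bash
python3 st.py
```

```text
a 63.9 tau [-0.2   1.11 -0.02] f [ 6.3 -0.8  4.5] w 0.0007 dial xy off 32.8 4.6 out 21.3
```

Emit:
move_arm(targets=[[[-2.9, -1.4, 0], [0, 0, -6], -1], [[-5.9, -2.5, 0], [0, 0, -12], -1], [[-5.9, -2.5, 0], [0, 0, -12], -1]])

```text
time: 20.23
tool_pos: [0.603, -0.2463, 0.105]
ee_rot: [-2.789, -0.285, -0.766]
wrist_force: [16.5, -14.6, -9.3]
width: 0.0
```

```bash
cat >> st.py <<'E'
p=o['tool_pos']-F; print('polar r %.1f ang %.1f'%(np.hypot(p@u,p@r)*1e3,np.degrees(np.arctan2(p@r,p@u))), 'bar angle if touching cw side %.1f'%(np.degrees(np.arctan2(p@r,p@u))-np.degrees(np.arcsin(18.5/(np.hypot(p@u,p@r)*1e3)))))
E
python3 st.py
```

```text
a 51.9 tau [-1.13  3.36  0.21] f [18.4  4.4 14.5] w 0.0 dial xy off 35.3 4.2 out 22.3
polar r 35.6 ang 6.8 bar angle if touching cw side -24.6
```

```bash
python3 - <<'E'
from h import *
im=viewer.snapshot('wrist')[:,:,::-1].copy(); cv2.imwrite('pics/w16raw.png',im)
a=cv2.imread('pics/w1raw.png')
w12=cv2.imread('pics/w12.png')
k=cv2.INTER_CUBIC
cv2.imwrite('pics/v16.png',np.hstack([cv2.resize(im[20:300,110:390],(400,400),interpolation=k),np.vstack([cv2.resize(a[110:250,180:320],(400,400),interpolation=k)])]))
E
```

```text
(no output)
```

View pics/v16.png

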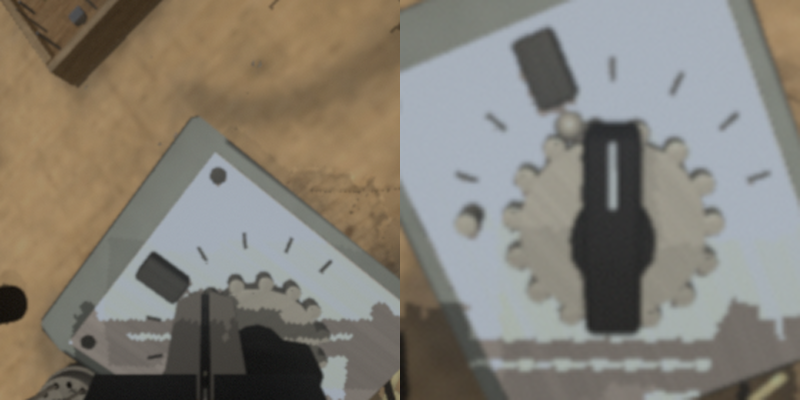

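Emit:
move_arm(targets=[[[-3, 0, 0], [0, 0, 0], -1], [[-5, 0, 0], [0, 0, 0], -1], [[-5, 0, 0], [0, 0, 0], -1]])

```text
time: 20.65
tool_pos: [0.5979, -0.2371, 0.1038]
ee_rot: [-2.784, -0.274, -0.762]
wrist_force: [6.6, -2.8, 3.9]
width: 0.0007
```

```bash
python3 st.py
```

```text
a 52.0 tau [ 0.28  1.12 -0.04] f [ 7.5 -3.  -0.9] w 0.0007 dial xy off 31.9 -5.9 out 22.6
polar r 32.4 ang -10.4 bar angle if touching cw side -45.2
```

```bash
python3 -c "
from h import *
delta(*push(-50,18.5,tipout=21)); delta(*push(-54,16,tipout=21))"
```

```text
shift mm [-2.5 -1.5  1.6] rotvec deg [ -0.2  -0.7 -12. ]
shift mm [-7.1 -1.6  1.5] rotvec deg [ -0.2  -0.7 -16. ]
```

Emit:
move_arm(targets=[[[-2, -0.5, 0], [0, 0, -5], -1], [[-4, -1, 0], [0, 0, -10], -1], [[-6, -1.5, 0], [0, 0, -14], -1], [[-6, -1.5, 0], [0, 0, -14], -1]])

```text
time: 21.15
tool_pos: [0.597, -0.2338, 0.1042]
ee_rot: [-2.86, -0.359, -0.521]
wrist_force: [15.9, -5.7, -2.0]
width: 0.0007
```

```bash
python3 st.py
```

```text
a 37.9 tau [-0.18  2.33  0.15] f [14.9 -0.7  8.2] w 0.0007 dial xy off 31.9 -9.3 out 23.0
polar r 33.2 ang -16.2 bar angle if touching cw side -50.1
```

```bash
python3 -c "
from h import *
delta(*push(-50,-26,tipout=65)); delta(*push(-50,-26,tipout=22))"
```

```text
shift mm [-43.6  -1.  -42.9] rotvec deg [-0.1 -1.1  2.1]
shift mm [-44.4  -1.    0.1] rotvec deg [-0.1 -1.1  2.1]
```

Emit:
move_arm(targets=[[[5, 0, 0], [0, 0, 0], -1], [[8, 0, -20], [0, 0, 0], -1], [[8, 0, -45], [0, 0, 0], -1], [[-12, 0, -45], [0, 0, 0], -1], [[-42, 0, -45], [0, 0, 2], -1], [[-42, 0, -45], [0, 0, 2], -1]])

```text
time: 21.9
tool_pos: [0.5362, -0.2128, 0.1245]
ee_rot: [-2.849, -0.328, -0.551]
wrist_force: [-0.3, 0.1, 1.2]
width: 0.0004
```

```bash
python3 st.py;  python3 -c "
from h import *
delta(*push(-50,-26,tipout=22))"
python3 - <<'E'
from h import *
o=status.get_obs();C=cam('wrist',o);im=viewer.snapshot('wrist')[:,:,::-1];t=viewer.snapshot('top')[:,:,::-1];s=viewer.snapshot('side')[:,:,::-1]
cv2.imwrite('pics/w17raw.png',im);cv2.imwrite('pics/t17.png',t);cv2.imwrite('pics/s17.png',s)
# bar top in tick frame: dark, low-saturation pixels mapped to plane 42 mm out
P0=F+n*.042;ys,xs=np.where(im.max(2)<45);k=ys<300;p=onplane(C,np.c_[xs,ys][k].astype(float),P0,n)-P0
U,V=p@u*1e3,p@r*1e3;rr=np.hypot(U,V);a=np.degrees(np.arctan2(V,U));m=(rr>22)&(rr<37)
print(np.histogram(a[m],np.arange(-180,181,15)))
E
```

```text
a 40.0 tau [-0.15 -0.22  0.06] f [ 0.1 -0.3 -1.2] w 0.0004 dial xy off -9.9 -41.6 out 64.9
polar r 42.8 ang -103.4 bar angle if touching cw side -129.0
shift mm [ 8.4 -1.4 42.8] rotvec deg [-0.1  0.1 -0. ]
(array([ 0,  0,  0,  0,  0,  0,  0,  8,  0,  7, 49,  0,  0,  0,  0,  0,  0,
        0,  0,  0,  0,  0,  0,  0]), array([-180, -165, -150, -135, -120, -105,  -90,  -75,  -60,  -45,  -30,
        -15,    0,   15,   30,   45,   60,   75,   90,  105,  120,  135,
        150,  165,  180]))
```

```bash
cat > asc.py <<'E'
from h import *
import sys
o=status.get_obs();C=cam(sys.argv[1],o);im=viewer.snapshot(sys.argv[1])[:,:,::-1] if len(sys.argv)<3 else cv2.imread(sys.argv[2])
P0=F+n*.040; g=im.max(2)
for a in range(48,-44,-4):
    q=proj(C,np.array([P0+u*a/1e3+r*b/1e3 for b in range(-48,50,2)]))
    print(''.join('#' if v<50 else '+' if v<110 else 'o' if v<190 else '.' for v in [g[int(np.clip(y+.5,0,383)),int(np.clip(x+.5,0,511))] if 0<=x<511 and 0<=y<383 else 150 for x,y in q]))
E
python3 asc.py wrist pics/w17raw.png; echo; python3 asc.py side pics/s17.png
```

```text
ooooooooooooooooooooooooooooooooooooooooooooooooo
ooooooooooooooooooooooooooooooooooooooooooooooooo
ooooooooooooooooooooooooo+++ooooooooooooooooooooo
ooooooooooooooooooooooooooooooooooooooooooooooooo
ooooooo+ooooo+###++oooooooooooooooooooooooooooooo
oooooooo+oo+++++####+ooooooooooooooooo+oooooooooo
oooooooooo++o+++++#####oooooooooooooooooooooooooo
ooooooooo+###+oo++++#####+#+ooooooooooooooooooooo
ooooooooooo####+oo+##++###+++#+oooooooooooooooooo
oooooooooooo++####++#+#+#####++#ooooooooooooooooo
ooooooooooooooo+################+oooooooooooooooo
ooooooooooo+ooooo++#########++#####ooooo+oooooooo
oooooooooooooooooooo+#######+#+++####oooooooooooo
ooooooooooooooooooooo++########+++++#+ooooooooooo
+++++ooooooooo+ooooooooo++#####+++++++ooooooooooo
++#++++oooooooooooooooooooo+###++++++oooooooooooo
##+++++oooooooooooooooooooooo++#+#+oooooooooooooo
#+++++++ooooooooooooooooooooooooooooooooooooooooo
++++++++ooooooooooooooooooooooooooooooooooooooooo
+++++++oooooooooooooooooooooooooooooooooooooooooo
++++++oooo+oooooooooooooooooooooooooooooooooooooo
++++++ooooo++oooooooooooooooooooooooooooooooooooo

[... 500 characters left out ...]

.........oo++##ooo++++####+++##oo.........oo.....
..........oo+++##+++++++++####+##oo...........o..
............ooo++##+++++++++######o...........o..
o...............oo+##+#+++++++####++oo.....ooo...
+oo...............oo#####+++++++####++oo...oo....
#++oo...............oo####+++++++++###++.....oo..
##+oooo...............oo++##+++++++###o..oo.o....
++++ooooo...............o.++##+++###++...........
++++oooooo........o.......oo++++#+oo..o..........
ooooooooooo...................oooooooo...........
+oooo+oooo..........oooooo...ooo.o..oo...........
o++ooooooooo..........oo.....oo..................
ooo++oooooooooo..................................
+++oooooooo++oo..................................
```

Emit:
move_arm(targets=[[[8, -1, 0], [0, 0, 0], -1], [[8, -1, 25], [0, 0, 0], -1], [[8, -1, 43], [0, 0, 0], -1], [[8, -1, 43], [0, 0, 0], -1], [[12, -1, 43], [0, 0, 0], -1], [[15, -1, 43], [0, 0, 0], -1], [[18, -1, 43], [0, 0, 0], -1], [[20, -1, 43], [0, 0, 0], -1]])

```text
time: 23.05
tool_pos: [0.5678, -0.2163, 0.0912]
ee_rot: [-2.849, -0.318, -0.547]
wrist_force: [-17.2, 7.9, 6.5]
width: 0.0002
```

```bash
cat >> st.py <<'E'
print('bar angle if touching acw side %.1f'%(np.degrees(np.arctan2(p@r,p@u))+np.degrees(np.arcsin(min(1,18.5/(np.hypot(p@u,p@r)*1e3))))))
E
python3 st.py
```

```text
a 40.0 tau [-0.15 -3.03  0.08] f [-15.8  -1.3 -12.2] w 0.0002 dial xy off 3.5 -32.1 out 21.8
polar r 32.3 ang -83.7 bar angle if touching cw side -118.7
bar angle if touching acw side -48.8
```

Emit:
move_arm(targets=[[[2, 0, 0], [0, 0, 0], -1], [[4, 0, 0], [0, 0, 0], -1], [[4, 0, 0], [0, 0, 0], -1]])

```text
time: 23.42
tool_pos: [0.5681, -0.2162, 0.0911]
ee_rot: [-2.849, -0.31, -0.545]
wrist_force: [-24.5, 10.3, 10.2]
width: 0.0003
```

```bash
python3 st.py
```

```text
a 40.0 tau [-0.14 -4.22  0.15] f [-21.9  -1.4 -18.1] w 0.0003 dial xy off 3.7 -32.1 out 21.7
polar r 32.3 ang -83.4 bar angle if touching cw side -118.3
bar angle if touching acw side -48.5
```

Emit:
move_arm(targets=[[[1.5, 0, 0], [0, 0, 0], -1], [[3, 0, 0], [0, 0, 0], -1], [[3, 0, 0], [0, 0, 0], -1]])

```text
time: 23.8
tool_pos: [0.5683, -0.2161, 0.0909]
ee_rot: [-2.849, -0.304, -0.543]
wrist_force: [-31.7, 12.9, 13.6]
width: 0.0007
```

```bash
python3 st.py
```

```text
a 40.0 tau [-0.06 -5.26  0.12] f [-28.2  -1.6 -23.6] w 0.0007 dial xy off 3.9 -32.2 out 21.3
polar r 32.4 ang -83.2 bar angle if touching cw side -118.0
bar angle if touching acw side -48.3
```

Emit:
move_arm(targets=[[[-3, 0, 0], [0, 0, 0], -1], [[-8, 0, -3], [0, 0, 0], -1], [[-8, -5, -3], [0, 0, 0], -1], [[-3, -5, -3], [0, 0, 3], -1], [[0, -5, -3], [0, 0, 3], -1], [[2, -5, -3], [0, 0, 3], -1], [[2, -5, -3], [0, 0, 3], -1]])

```text
time: 24.68
tool_pos: [0.5766, -0.2162, 0.097]
ee_rot: [-2.831, -0.302, -0.601]
wrist_force: [-8.6, 7.0, -1.6]
width: 0.0003
```

```bash
python3 st.py
```

```text
a 43.1 tau [ 0.05 -2.21  0.13] f [-11.   -1.4  -1.4] w 0.0003 dial xy off 13.7 -30.5 out 23.5
polar r 33.4 ang -65.7 bar angle if touching cw side -99.3
bar angle if touching acw side -32.1
```

```bash
cat > d.py <<'E'
from h import *
import sys
a,lat,al,out=map(float,sys.argv[1:5]); delta(*push(a,lat,al,out,min(a+90,100)))
E
python3 d.py -26 -18.5 32 25;python3 d.py -20 -18.5 32 25; python3 asc.py side
```

```text
shift mm [ 4.9 -4.8 -1.6] rotvec deg [-0.1  0.7 20.9]
shift mm [ 8.8 -5.3 -1.6] rotvec deg [-0.   0.7 26.9]
o.................o......o+o+o+o.....oo..........
#oo........................oo....................
++##o....................oo...o................o.
++++##o.........o.oo+#+#oooooo...o...............
+++o++o+.o....+o+++#####oo.......oo...oo.........
+oo++++###oo..#+ooo#####++oo...........+o........
o+++++++####oo+#+oo++######o...........oo........
+++++++++++#######oo++#####oo...............o....
+#+++++++++++#####oooo++####+oo............oo....
++++##+++++++o+++###+##+#######oooo.......oo.....
+++++++++++oo++++++#####++####+##oo...........o..
++++++++++++ooo++++######+########o...........o..
####++++++++oooooo+++#####+++#####oo.......ooo...
#####+++++++++oooooo+++##++++#####o........oo....
######o+++++++++oooooo++++#++######o.......o.oo..
####ooooo+++++++++oooooo+++++++####oo....oo.o....
##ooooooooo++++++++++ooooo++++++###+o...oo.......
ooooooooooooo++++++##++++o++++###+oo..o..oo......
oooooooooooooooo++++++++++++++++++ooooooo........
oooooooooooooooooo++++++++++++++++++oooo.........
oooooooooooooooooo++++++++++++++++++++oo.........
ooooooooooooooooo++++++++++++++++++++++o.........
+oooooooooooooo+++++++++++++oo++++++++o..........
```

Emit:
move_arm(targets=[[[1, -2, -1], [0, 0, 7], -1], [[2, -4, -2], [0, 0, 14], -1], [[3, -5, -2], [0, 0, 21], -1], [[3, -5, -2], [0, 0, 21], -1]])

```text
time: 25.22
tool_pos: [0.582, -0.2153, 0.1016]
ee_rot: [-2.746, -0.179, -0.956]
wrist_force: [-2.8, 4.1, -4.1]
width: 0.0006
```

Emit:
move_arm(targets=[[[3, 0, 0], [0, 0, 0], -1], [[5, 0, 0], [0, 0, 0], -1], [[7, 0, 0], [0, 0, 0], -1], [[7, 0, 0], [0, 0, 0], -1]])

```text
time: 25.72
tool_pos: [0.5823, -0.2155, 0.1017]
ee_rot: [-2.747, -0.165, -0.95]
wrist_force: [-18.3, 14.6, 4.1]
width: 0.0004
```

```bash
python3 st.py; python3 d.py -26 -18.5 32 25;python3 d.py -2 -18.5 32 25
```

```text
a 64.0 tau [-0.7  -4.03  0.23] f [-21.5   3.   -9.6] w 0.0004 dial xy off 21.0 -30.1 out 25.3
polar r 36.7 ang -55.1 bar angle if touching cw side -85.4
bar angle if touching acw side -24.8
shift mm [-0.6  0.   0.4] rotvec deg [0.  1.3 0. ]
shift mm [14.  -4.7  0. ] rotvec deg [ 0.3  1.3 24. ]
```

Emit:
move_arm(targets=[[[-1, 0, 0], [0, 0, 4], -1], [[-1, 0, 0], [0, 0, 7], -1], [[0, 0, 0], [0, 0, 7], -1], [[1, 0, 0], [0, 0, 7], -1], [[1, 0, 0], [0, 0, 7], -1]])

```text
time: 26.35
tool_pos: [0.5832, -0.2148, 0.1021]
ee_rot: [-2.729, -0.116, -1.062]
wrist_force: [-16.3, 17.4, 5.9]
width: 0.0005
```

```bash
python3 st.py
```

```text
a 70.9 tau [-0.6  -4.36 -0.05] f [-22.3   1.8 -10.1] w 0.0005 dial xy off 22.1 -30.5 out 25.3
polar r 37.7 ang -54.1 bar angle if touching cw side -83.5
bar angle if touching acw side -24.7
```

Emit:
move_arm(targets=[[[2, 0, -1], [0, 0, 0], -1], [[3, 0, -2], [0, 0, 0], -1], [[3, 0, -2], [0, 0, 0], -1]])

```text
time: 26.72
tool_pos: [0.5832, -0.215, 0.1024]
ee_rot: [-2.729, -0.11, -1.06]
wrist_force: [-14.2, 20.8, 1.0]
width: 0.0002
```

```bash
python3 st.py
```

```text
a 71.0 tau [-0.21 -4.89 -0.08] f [-24.9   0.5  -4.4] w 0.0002 dial xy off 22.1 -30.4 out 25.5
polar r 37.6 ang -54.0 bar angle if touching cw side -83.5
bar angle if touching acw side -24.5
```

Emit:
move_arm(targets=[[[-8, 0, 0], [0, 0, 0], -1], [[-13, 0, 0], [0, 0, 0], -1], [[-13, 0, 0], [0, 0, 0], -1], [[-6, 0, 0], [0, 0, 0], -1], [[0, 0, 0], [0, 0, 0], -1], [[1, 0, 0], [0, 0, 0], -1]])

```text
time: 27.48
tool_pos: [0.5836, -0.2148, 0.1057]
ee_rot: [-2.727, -0.108, -1.059]
wrist_force: [-25.0, 29.6, 14.0]
width: 0.0005
```

```bash
python3 st.py
```

```text
a 71.0 tau [-0.18 -6.9  -0.09] f [-36.3  -0.5 -19.5] w 0.0005 dial xy off 24.0 -30.5 out 28.3
polar r 38.7 ang -51.8 bar angle if touching cw side -80.3
bar angle if touching acw side -23.3
```

Emit:
move_arm(targets=[[[-1, 0, 0], [0, 0, 0], -1], [[-1, 0, 0], [0, 0, 0], -1], [[-1, 0, 0], [0, 0, 0], -1], [[-1, 0, 0], [0, 0, 0], -1], [[-1, 0, 0], [0, 0, 0], -1], [[-1, 0, 0], [0, 0, 0], -1]])

```text
time: 28.22
tool_pos: [0.5836, -0.2148, 0.1056]
ee_rot: [-2.727, -0.111, -1.06]
wrist_force: [-22.9, 26.4, 11.7]
width: 0.0006
```

```bash
python3 st.py;  python3 asc.py side
```

```text
a 71.0 tau [-0.18 -6.19 -0.04] f [-32.8   0.3 -17. ] w 0.0006 dial xy off 23.9 -30.5 out 28.3
polar r 38.7 ang -52.0 bar angle if touching cw side -80.5
bar angle if touching acw side -23.4
+++++++#oo........o......o+o+o+o.....oo..........
#++++++##+o................oo....................
++++++++#++..............oo...o................o.
##+++++++##oo...o.oo+#+#ooooooo..o...............
##++++++++#++o++oo+#####++oooo...oo...oo.........
###+++++++++###+ooo#######oo.......o...oo........
###++oo+++#######+o++######o.........oooo........
####++++++++###+##oo+++####++o.........oo..oo....
##+##++++++++#+###oooo++####+oo.o..........oo....
##++##+++++++##+++##+##++######oooo.......oo.....
##++##+++++++###+++#####++####+##oo.........ooo..
##++###+++++++o++++######+#####+##o...........o..
#######++ooo++ooooo#######+#######oo.......ooo...
#######oooooo++ooooo#######++#####o........oo....
ooo###++ooooooo+oooo++#####++####++o.......o.oo..
ooo##++++ooooooo+ooooo++####+++####oo....oo.o....
oooo++++#oo++oo+oooooo++####++++###+o...oo.......
oooo+++++#oo+ooo++ooooooo####+++#+oo..o..oo......
ooooo++++++oooooooooooo.oo+##++oooooo...oo.......
oooooo++++++oooooooooooo.ooooo+o.o.oo............
ooooooo+++++oo+ooooooooo...ooo...................
ooooooo++++++++++ooooooo.........................
oooooooo+++++++++o++oooo.........................
```

Emit:
move_arm(targets=[[[-3, 0, -3], [0, 0, -8], -1], [[-1, 0, -4], [0, 0, 3], -1], [[-3, 0, -1], [0, 0, -8], -1], [[-1, 3, -4], [0, 0, -16], -1], [[-1, -2, -4], [0, 0, -10], -1], [[-1, 3, -4], [0, 0, -16], -1]])

```text
time: 29.02
tool_pos: [0.5857, -0.2225, 0.1096]
ee_rot: [-2.768, -0.239, -0.806]
wrist_force: [6.2, 16.3, -4.7]
width: 0.0004
```

```bash
python3 st.py
```

```text
a 54.9 tau [ 2.41 -1.74 -0.01] f [ -8.4 -13.7   8.4] w 0.0004 dial xy off 26.1 -22.6 out 31.6
polar r 34.5 ang -40.8 bar angle if touching cw side -73.2
bar angle if touching acw side -8.4
```

```bash
python3 asc.py side; python3 d.py -2 -18.5 30 27; python3 d.py -2 -24 30 27
```

```text
+++++++#++........o......o+o+o+o.....oo..........
+++++++++##o...............oo....................
+++++++++++++oo........o.ooo+o+................o.
##+++++++++++++oo...+#+o+######ooo...............
###+++o++++++##++oo++#oo++#####oooo...oo.........
#+++++++++++++###++++#oo++#####+o..o...+o........
###++##+++++++++##+++#ooo++####+.......oo........
###++++#+++++++++#####+oo++###++............o....
###+++++#+++++++++++##o++++####+o.........ooo....
####++++###+++ooo+++####+######oooo.......oo.....
#######++++++++oooo++#########+##oo...........o..
########+++++++++oo++##########+##o.........ooo..
#######+#+++++++o+ooo++###########oo.......ooo...
#####ooooo++++++++++oo+++#########.........oo....
#++oooooooo+++++++++oooo++######+..........o.oo..
#+ooooooooooo+++++++++oooo++####o........oo.o....
+oooooooooooo+++++++#+++oo++####o.......oo.......
ooooooooooooooo++++####++ooo++##o.....o..oo......
oooooooooooooooo+++++#+#+++++##o....oo..o........
ooooooooooooooooo+++++++++++++++oooooo...........
ooooooooooooooooo++++++++++++++##ooooooo.........
ooooooooooooooo++++++++++++++++++++ooo...........
+o.oooooooo++++++++++++++++++++++++++o...........
shift mm [ 4.6 -1.   4.6] rotvec deg [-0.5  0.6 33.3]
shift mm [-0.  -4.   4.7] rotvec deg [-0.5  0.6 33.3]
```

Emit:
move_arm(targets=[[[-3, -3, 2], [0, 0, 8], -1], [[-2, -4, 3], [0, 0, 16], -1], [[-1, -4, 3], [0, 0, 25], -1], [[-1, -4, 3], [0, 0, 25], -1]])

```text
time: 29.58
tool_pos: [0.5903, -0.2237, 0.1114]
ee_rot: [-2.704, -0.074, -1.218]
wrist_force: [1.6, 5.9, -0.4]
width: 0.0003
```

```bash
python3 st.py; python3 -c "
from h import *
delta(*push(-2,-18.5,30,28,80))"
```

```text
a 80.0 tau [ 0.33 -0.98  0.02] f [-5.  -3.2  1.5] w 0.0003 dial xy off 30.7 -20.5 out 31.5
polar r 36.9 ang -33.7 bar angle if touching cw side -63.7
bar angle if touching acw side -3.6
shift mm [0.7 1.6 3.5] rotvec deg [-0.4 -0.1 -0. ]
```

Emit:
move_arm(targets=[[[3, 0, 2], [0, 0, 0], -1], [[5, 0, 2], [0, 0, -8], -1], [[6, 2, 0], [0, 0, -14], -1], [[6, -3, 0], [0, 0, -6], -1], [[7, 2, 0], [0, 0, -14], -1]])

```text
time: 30.2
tool_pos: [0.5892, -0.2242, 0.1094]
ee_rot: [-2.73, -0.162, -0.985]
wrist_force: [-1.2, 21.2, 4.8]
width: 0.0008
```

```bash
python3 st.py; python3 asc.py side
```

```text
a 65.9 tau [ 2.29 -3.51  0.05] f [-17.3 -12.9  -2.8] w 0.0008 dial xy off 28.8 -20.2 out 30.2
polar r 35.2 ang -35.0 bar angle if touching cw side -66.8
bar angle if touching acw side -3.3
+##+++++++++#+o...o......o+++++o.....oo..........
+++#++++++++##oo...........oo....................
#####++++++++##+oo.....o.ooo+o+................o.
######+++++++++++o..o++++o#####++o...............
#######+++++++++#+#++##ooo++###++oo..............
######++o++++++##++++##ooo++####+..o....o........
+#######+++++++++##++##ooo+#####oo.....oo........
+####+++##++++++++#####oo++#####oo......oo.oo....
o#####+++##+++++++#####+o++#####o..........oo....
++####+++##+++++++++######++###oooo.......ooo....
++####+#+###++o+o++++#####++#####oo.......oooo...
++##########++++ooo++##########+##o...........o..
+####+#+##++++++ooo++#############oo.......ooo...
#####oooo#++++++++oo++############.........oo....
###++ooooo++++++++oooo+#########+...........ooo..
###oooooooo+++++++oooo++#######+o........ooo.....
#oooooooooo++++++++++o++#######+o.......o........
oooooooooooo+++++++++ooo++#####+o........oo......
oooooooooooo+++++++++oooo++##++.....o....o.......
oooooooooooooo++++##+++oo++ooooo...oo............
oooooooooooooo++++++++++o#+++o...oo..............
ooooooooooooooo+++++++++++++oo...................
ooooooooooooo+++++++++++++++++ooooo..............
```

Emit:
move_arm(targets=[[[-3, -4, 0], [0, 0, 12], -1], [[2, -4, -2], [0, 0, 14], -1], [[3, -4, -3], [0, 0, 4], -1], [[3, 0, -3], [0, 0, -4], -1], [[3, -4, -3], [0, 0, 4], -1], [[3, 0, -3], [0, 0, -4], -1]])

```text
time: 31.0
tool_pos: [0.588, -0.2243, 0.1096]
ee_rot: [-2.742, -0.183, -0.918]
wrist_force: [-0.5, 23.3, 0.0]
width: 0.0001
```

```bash
python3 st.py
```

```text
a 61.9 tau [ 2.41 -3.84  0.14] f [-18.5 -14.    2.2] w 0.0001 dial xy off 27.9 -20.3 out 30.8
polar r 34.5 ang -36.1 bar angle if touching cw side -68.5
bar angle if touching acw side -3.6
```

```bash
python3 -c "
from h import *
delta(*push(-2,-24,33,27,90)); delta(*push(-2,-18.5,33,27,90))"
```

```text
shift mm [-2.2 -6.   3.9] rotvec deg [-0.3  1.2 28.1]
shift mm [ 2.8 -3.6  3.8] rotvec deg [-0.3  1.2 28.1]
```

Emit:
move_arm(targets=[[[-8, -6, 0], [0, 0, 7], -1], [[-11, -12, 2], [0, 0, 14], -1], [[-11, -12, 2], [0, 0, 21], -1], [[-11, -12, 2], [0, 0, 28], -1], [[-11, -12, 2], [0, 0, 28], -1]])

```text
time: 31.62
tool_pos: [0.5934, -0.2197, 0.1147]
ee_rot: [-2.7, -0.004, -1.375]
wrist_force: [-0.5, -0.1, -0.2]
width: 0.0003
```

```bash
python3 st.py; python3 -c "
from h import *
delta(*push(-2,-18.5,33,27,90));print(status.get_obs()['joint_positions'])"
```

```text
a 89.9 tau [-0.28 -0.06  0.07] f [-0.   0.6 -0. ] w 0.0003 dial xy off 35.6 -23.8 out 32.9
polar r 42.8 ang -33.7 bar angle if touching cw side -59.4
bar angle if touching acw side -8.1
shift mm [4.1 3.3 5.9] rotvec deg [-0.3 -0.2  0.1]
[-0.61788046  0.05787918  1.65233545  0.34637265  1.13799617  2.22716844]
```

Emit:
move_arm(targets=[[[-3, 2, 3], [0, 0, 0], -1], [[-3, 2, 3], [0, 0, 0], -1], [[8, 2, 3], [0, 0, 0], -1], [[14, 2, 3], [0, 0, 0], -1], [[14, 2, 1], [0, 0, 0], -1]])

```text
time: 32.25
tool_pos: [0.5925, -0.2249, 0.1088]
ee_rot: [-2.704, 0.015, -1.369]
wrist_force: [4.2, 14.3, -2.4]
width: 0.0002
```

```bash
python3 st.py
```

```text
a 90.1 tau [ 0.61 -2.61 -0.01] f [-13.1  -5.2   5.3] w 0.0002 dial xy off 31.4 -18.9 out 28.3
polar r 36.6 ang -31.0 bar angle if touching cw side -61.4
bar angle if touching acw side -0.7
```

Emit:
move_arm(targets=[[[3, -2, 0], [0, 0, 0], -1], [[6, -3, 0], [0, 0, 4], -1], [[6, -3, -4], [0, 0, -6], -1], [[6, -3, 0], [0, 0, 4], -1], [[6, 0, -4], [0, 0, -6], -1]])

```text
time: 32.88
tool_pos: [0.5908, -0.2262, 0.1092]
ee_rot: [-2.707, -0.021, -1.268]
wrist_force: [5.2, 20.5, -8.8]
width: 0.0003
```

```bash
python3 st.py; python3 asc.py side
```

```text
a 83.9 tau [ 1.28 -3.71  0.13] f [-18.2  -6.5  12.4] w 0.0003 dial xy off 29.8 -17.9 out 29.5
polar r 34.7 ang -31.0 bar angle if touching cw side -63.2
bar angle if touching acw side 1.2
#++...o+##+++++++##oo....o+o+o+o.....oo..........
###oooo++##++++++#++oo...........................
#####o+++##+++++####oo.o.ooo+o+................o.
oo####+++##++++++###+++#+o#####++ooo.............
oo+#########++++++#####+oo++###++oo..............
oo++######+++++++++++##+++++####+..o....oo.......
+..++#####++++ooo+++###+oo+#####oo.....oo........
+oo+########++++++#####++++#####oo.....oo..oo....
+oo+#########+++++######+#######+............oo..
++oo#########+++++#############oooo.......ooo....
oooo#####++###+++++##############oo.......oooo...
oooo#####+####+++++############+##o...........o..
+oo#########+++o+o+###############oo........ooo..
o++#######++o+ooo+++##############........ooo....
o++###+####+++ooo+oo############+...........o....
+###ooo####++oooo+++###########+o........ooo.o...
##oooooo###++o+oo++++##########+o.......o........
ooooooo+#+++oooooo+++##########+o........oo......
ooooooo+++++oooooo+++###+#+##o+.....o....o.......
ooooooo++++++++ooo++ooo+oooooooo..ooo............
oooooooo++++++oooo+ooooooooooo...oo..............
oooooooo++++#oo++o++ooooooo......................
oooooooo+++++oooooo+oooooo.......................
```

Emit:
move_arm(targets=[[[-10, 0, 0], [0, 0, 0], -1], [[-24, 0, -15], [0, 0, 0], -1], [[-24, 0, -50], [0, 0, 0], -1], [[-18, 5, -50], [0, 0, -10], -0.15], [[-14, 10, -50], [0, 0, -20], -0.15], [[-10, 14, -50], [0, 0, -30], -0.15], [[-6, 18, -50], [0, 0, -40], -0.15], [[-2, 22, -50], [0, 0, -50], -0.15], [[2, 26, -50], [0, 0, -60], -0.15], [[6, 28, -50], [0, 0, -70], -0.15], [[6, 28, -50], [0, 0, -80], -0.15], [[6, 28, -50], [0, 0, -86], -0.15], [[6, 28, -50], [0, 0, -86], -0.15]])

```text
time: 34.55
tool_pos: [0.5495, -0.2565, 0.1479]
ee_rot: [3.126, -0.438, 0.233]
wrist_force: [-0.4, -0.2, -0.1]
width: 0.0398
```

```bash
python3 st.py; python3 asc.py wrist; python3 -c "
from h import *
delta(*dialpose(-2,36))"
```

```text
a -1.9 tau [ 0.04 -0.3   0.  ] f [-0.4  0.1 -0.1] w 0.0398 dial xy off 4.1 3.8 out 84.2
polar r 5.6 ang 42.7 bar angle if touching cw side nan
bar angle if touching acw side 132.7
.....................oooooo..............oo......
o....ooo.............o++oooooo.........ooo.......
oo.....oo......oo+ooo+#######oo..................
o.o.oo........oooooo+++++++++++oo++o.............
..ooo++o.ooooooooooo+#+++o++++ooooooo..........o.
..ooooooo.ooooooooo++#+++o++++oooooooooo...ooooo.
o.oooo....oooooooooo+###+o++++ooooooooooo.o.o....
ooooo...o++oooooooo++###+o++#+oooooooooooo..o....
..o.o.oooooooooooooo####oo###+ooooooooooo.o....oo
o.ooo...oooooooooo+###########ooooooooooooo.ooooo
oooooo..o+oooooooo############+oooooooooooooooooo
ooooooooooooooooo+#############+ooooooooooooooooo
oooooooo+++ooooooo+###########++++ooooooooooooooo
ooooooooooo+ooooooo+#########+++++ooooooooooooooo
ooooooooo+++++++o+++#########++++++++oo#+++++++oo
ooooo++++++++#++++++########+++++++++oo+#+++++++o
oooo++++++++##+ooo++#########++oooo+ooo+#++++++++
ooo+++++++++##+o++o+########++++ooooooo+##+++++++
ooo++++++++###+oooo+########+oooooooooo+###++++++
oo+++++++++###+oooooooooooooooooooooooo+###++++++
o+++++++++####+ooooooooooooooooooooooooo+###+++++
o+++++++++###+oooooooooooooooooooooooooo+####++++
+++++++++####+ooooooooooooooooooooooooooo+####+++
shift mm [-4.1 -3.7 67.2] rotvec deg [ 0.  -0.1 -0.1]st.py:4: RuntimeWarning: invalid value encountered in arcsin
  p=o['tool_pos']-F; print('polar r %.1f ang %.1f'%(np.hypot(p@u,p@r)*1e3,np.degrees(np.arctan2(p@r,p@u))), 'bar angle if touching cw side %.1f'%(np.degrees(np.arctan2(p@r,p@u))-np.degrees(np.arcsin(18.5/(np.hypot(p@u,p@r)*1e3)))))
```

Emit:
move_arm(targets=[[[-4, -4, 30], [0, 0, 0], -0.15], [[-4, -4, 60], [0, 0, 0], -0.15], [[-4, -4, 67], [0, 0, 0], -0.15], [[-4, -4, 67], [0, 0, 0], -1], [[-4, -4, 67], [0, 0, 0], -1], [[-4, -4, 67], [0, 0, 0], -1], [[-4, -4, 67], [0, 0, 0], -1], [[-4, -4, 67], [0, 0, 9], -1], [[-4, -4, 67], [0, 0, 18], -1], [[-4, -4, 67], [0, 0, 27], -1], [[-4, -4, 67], [0, 0, 27], -1]])

```text
time: 35.98
tool_pos: [0.5729, -0.2481, 0.0867]
ee_rot: [-2.949, -0.396, -0.277]
wrist_force: [-4.8, -3.4, 4.2]
width: 0.0182
```

```bash
python3 st.py 2>/dev/null | head -1; python3 asc.py wrist
```

```text
a 24.8 tau [-0.6  -0.46 -0.04] f [-1.8  3.4 -6.1] w 0.0182 dial xy off 0.5 0.1 out 18.3
+oooooooooooooooooooooooooooooooooooooooooooooooo
+ooooooooo+ooooooooooooo++ooo++oooooooooooooooooo
+ooooooooooooooooooooooooo+++####+ooooooooooooooo
+ooooooooooooooooooo+oooooo#########ooooooooooooo
+ooooooo++++oooooooooooooo+###oo###+ooooooooooooo
+oooooooo+ooooooooooooooo+###oo####oooooooooooooo
+++ooooooooooooooooooooo+###+o####ooooooooooooooo
+++oo++++oooo++ooo++++++####o####+ooooooo+ooooooo
+++oooo++oo++++++++++++####o+###+oooooooooooooooo
+++oo+ooooo+++++++++++##########+ooooooooooooooo+
+++++++++oo+++++++++############+++ooooo++ooooooo
++++o++++oo++++++++############+++++ooooooooooooo
#+++++++++++++++++############++++++++ooooooooooo
#####+++++++++++##############+++++++o+oooooooooo
##########+++++##+###########+++++++++ooooooooooo
##########++++##+############++++++oooooooooooooo
#########+++###o+###########+++++++oooooooooooooo
########+++##+oo############+++++++o++ooooooooooo
#####+++++###ooooo++#######+++++++oooooooo+oooooo
###++++++##+ooooo+++++++##++++##++ooooooo++ooooo+
##+o+#####+ooo++++++++++##+++######+ooooo++oooooo
#oo+++++#####++++++++++##+++############+++ooo+o+
o++++++++++++####+++++##++++################++oo+
```

Emit:
move_arm(targets=[[[0, 0, 0], [0, 0, -2.5], -1], [[0, 0, 0], [0, 0, -2.5], -0.15], [[0, 0, 0], [0, 0, -2.5], -0.15], [[0, 0, -40], [0, 0, -2.5], -0.15], [[0, 0, -90], [0, 0, -2.5], -0.15], [[0, 0, -90], [0, 0, -2.5], -0.15]])

```text
time: 36.78
tool_pos: [0.5367, -0.2558, 0.1718]
ee_rot: [-2.967, -0.41, -0.232]
wrist_force: [0.8, -0.3, 0.9]
width: 0.04
```

```bash
python3 st.py 2>/dev/null | head -1; python3 look.py pics/w30.png; python3 - <<'E'
from h import *
# gate
yh=np.radians(7.3); hx=np.array([np.cos(yh),np.sin(yh),0]);hy=np.array([-np.sin(yh),np.cos(yh),0])
G=np.array([.598,.2395,.167])
o=status.get_obs()
for yaw in (yh, yh+np.pi/2, yh+np.pi):
    Rg=R.from_euler('xyz',[np.pi,0,yaw]).as_matrix(); print(np.degrees(yaw),'x',Rg[:,0].round(2),'y',Rg[:,1].round(2))
    delta(Rg,G+[0,0,.080]-[0,0,.019],o)
E
```

```text
a 22.4 tau [-0.09 -0.29 -0.  ] f [ 1.1  0.  -0.5] w 0.04 dial xy off 3.0 0.7 out 111.1
[-0.03421254  0.2980355   0.01374483] [ 0.77554436 -0.28331776  0.86036169] [-0.7478374  -0.04357709  1.63833432  0.36682927  1.28942798  0.9621204 ] 0.04002987684811049
tool x angle cw 22.367599085467724
shift mm [-3.8  0.3 93.1] rotvec deg [ 0.1 -0.5 -0. ]
white line n 196608 uv 2.440866592917544 2.8766670241510206 pointer angle 49.68522576581996
7.300000000000001 x [0.99 0.13 0.  ] y [ 0.13 -0.99  0.  ]
shift mm [ -25.9 -500.9   12.7] rotvec deg [ -5.7 -24.7 -18.2]
97.3 x [-0.13  0.99  0.  ] y [0.99 0.13 0.  ]
shift mm [ -25.9 -500.9   12.7] rotvec deg [  15.6  -24.9 -106.6]
187.3 x [-0.99 -0.13  0.  ] y [-0.13  0.99  0.  ]
shift mm [ -25.9 -500.9   12.7] rotvec deg [-34.9   8.  157.9]
```

```bash
python3 asc.py wrist | head -20; python3 - <<'E'
from h import *
Rg=R.from_euler('xyz',[np.pi,0,np.radians(97.3)]).as_matrix()
for P in([.50,-.10,.32],[.56,.10,.32],[.598,.2395,.30]): delta(Rg,np.array(P))
E
```

```text
................oo.....oooooo....................
.......................ooooooo............ooo....
.......oooo.........ooooooo++++ooo.......oo......
.........oo....ooo+oooooooo+++++++++o............
.....oo+o......ooooooooooo++++oo+++ooo...........
...oooo++o..ooooooooooooo++++oo++++oooooo......oo
...ooooooooooooooooooooo+++++o++++oooooooo....oo.
.........ooooooooooooooo++++o++++oooooooo........
........oooooooooooooo+#+++o+++++oooooooooo......
..o.o..ooooooooooooo+##+++++++#+oooooooooooo.....
..o.o.ooooooooooooo+######+++##+ooooooooooo....oo
....oooooooooooooo+############+ooooooooooo......
ooo.ooooooooooooooo############+ooooooooooo......
oooooooooo+oooooooo###########+oooooooooooo......
++++++++oooooooooo+########++ooooooooooooooo.oo..
+++++#+oooooooooo+########+ooooooooooooooooo.oooo
+++##+oooooooooo+########+ooo+ooooooooooooooooooo
++###+oooooooooo+#######+oo+++++ooooooooooooooooo
####+oooooooooooooo++###++++ooooooooooooooooooooo
###+ooooooooooooooooooooooooooooooooooooooooooooo
shift mm [  -4.3 -169.4 -140.7] rotvec deg [  15.3  -24.9 -106.6]
shift mm [   6.9 -373.7  -99. ] rotvec deg [  15.3  -24.9 -106.6]
shift mm [   3.4 -512.3  -53.4] rotvec deg [  15.3  -24.9 -106.6]
```

Emit:
move_arm(targets=[[[0, 0, -60], [0, 0, 0], -0.15], [[0, -30, -115], [1, -2, -9], 0], [[-2, -80, -135], [2, -4, -18], 0], [[-4, -125, -140], [4, -7, -28], 0], [[-4, -170, -140], [6, -10, -38], 0], [[-2, -215, -132], [8, -13, -48], 0], [[0, -260, -124], [9, -15, -58], 0], [[2, -305, -115], [11, -18, -68], 0], [[4, -350, -105], [12, -20, -78], 0], [[6, -395, -95], [14, -22, -87], 0], [[5, -440, -80], [15, -24, -96], 0], [[4, -480, -65], [15, -25, -103], 0], [[3, -512, -53], [15.3, -24.9, -106.6], 0], [[3, -512, -53], [15.3, -24.9, -106.6], 0], [[3, -512, -53], [15.3, -24.9, -106.6], 0]])

```text
time: 38.75
tool_pos: [0.5976, 0.2389, 0.2977]
ee_rot: [-3.138, 0.002, 1.698]
wrist_force: [-0.5, -0.5, 0.4]
width: 0.0475
```

```bash
python3 - <<'E'
from h import *
o=status.get_obs();C=cam('wrist',o);im=viewer.snapshot('wrist')[:,:,::-1];cv2.imwrite('pics/w31.png',im)
print(o['tool_pos'],o['ee_rot'])
print('expected post top/foot px',proj(C,np.array([[.598,.2395,.190],[.598,.2395,.138]])))
hsv=cv2.cvtColor(im,cv2.COLOR_BGR2HSV)
for nm,lo,hi in(('brown',(0,120,30),(14,255,200)),('yellow',(20,130,80),(35,255,255))):
    k=cv2.inRange(hsv,lo,hi);N,L,st,ce=cv2.connectedComponentsWithStats(k)
    for i in sorted(range(1,N),key=lambda i:-st[i,4])[:5]: print(nm,st[i],ce[i].round(1))
E
```

```text
[0.59758333 0.23889945 0.29765534] [-3.13829525e+00  1.55607243e-03  1.69797351e+00]
expected post top/foot px [[254.19393197 190.47649987]
 [254.25094378 178.21026091]]
brown [ 145  198   49   69 1178] [160.9 239.5]
brown [155  81  28  32 524] [169.1  96.1]
brown [147 189  68   8 430] [181.  192.8]
brown [200 200  12  29  81] [206.2 217.6]
brown [248 190  13   7  64] [254.3 192.7]
yellow [154 308   9  52 217] [156.8 336.8]
yellow [346 311   8  49 157] [349.8 337.2]
yellow [245 172   4  11  31] [246.1 176.9]
yellow [261 177   4   7  17] [262.4 180. ]
yellow [167 303   2   2   3] [167.3 303.3]
```

Emit:
move_arm(targets=[[[0, 0, 55], [0, 0, 0], 0], [[0, 0, 105], [0, 0, 0], 0], [[0, 0, 135], [0, 0, 0], 0], [[0, 0, 148], [0, 0, 0], 0], [[0, 0, 148], [0, 0, 0], 0]])

```text
time: 39.42
tool_pos: [0.5978, 0.2381, 0.1515]
ee_rot: [-3.141, 0.001, 1.697]
wrist_force: [0.3, 0.1, 0.4]
width: 0.047
```

Emit:
move_arm(targets=[[[0, 0, 0], [0, 0, 0], -1], [[0, 0, 0], [0, 0, 0], -1], [[0, 0, 0], [0, 0, 0], -1], [[0, 0, 0], [0, 0, 0], -1]])

```text
time: 39.92
tool_pos: [0.5979, 0.2391, 0.1524]
ee_rot: [3.141, 0.001, 1.698]
wrist_force: [-0.4, -0.9, 3.1]
width: 0.0176
```

Gripped. Draw the gate.

Emit:
move_arm(targets=[[[10, 0, 0], [0, 0, 0], -1], [[20, 0, 0], [0, 0, 0], -1], [[30, 0, 0], [0, 0, 0], -1], [[40, 0, 0], [0, 0, 0], -1], [[50, 0, 0], [0, 0, 0], -1], [[60, 0, 0], [0, 0, 0], -1], [[68, 0, 0], [0, 0, 0], -1], [[72, 0, 0], [0, 0, 0], -1], [[75, 0, 0], [0, 0, 0], -1], [[75, 0, 0], [0, 0, 0], -1]])

```text
time: 41.18
tool_pos: [0.5894, 0.3088, 0.1523]
ee_rot: [3.141, 0.01, 1.695]
wrist_force: [-0.6, -13.7, 6.2]
width: 0.0174
```

```bash
python3 - <<'E'
from h import *
o=status.get_obs();d=o['tool_pos']-np.array([.5979,.2391,.1524]);print('moved',d.round(4),np.linalg.norm(d[:2]),'f',o['wrist_force'],o['width'])
E
```

```text
moved [-0.0085  0.0697 -0.0001] 0.07017655160457234 f [ -0.55476451 -13.74600593   6.20708979] 0.01738985301679476
```

Emit:
move_arm(targets=[[[-3, 0, 0], [0, 0, 0], -1], [[-3, 0, 0], [0, 0, 0], 0], [[-3, 0, 0], [0, 0, 0], 0.2], [[-3, 0, 0], [0, 0, 0], 0.2], [[-3, 0, -50], [0, 0, 0], 0.2], [[-3, 0, -110], [0, 0, 0], 0.2], [[-3, 0, -170], [0, 0, 0], 0.2], [[-3, 0, -200], [0, 0, 0], 0.2], [[-3, 0, -200], [0, 0, 0], 0.2], [[-3, 0, -200], [0, 0, 0], 0.2]])

```text
time: 42.42
tool_pos: [0.5885, 0.3107, 0.3488]
ee_rot: [-3.138, 0.002, 1.698]
wrist_force: [0.9, -0.1, -1.0]
width: 0.0561
```

```bash
python3 - <<'E'
from h import *
o=status.get_obs();print(o['tool_pos'])
w=viewer.snapshot('wrist')[:,:,::-1];s=viewer.snapshot('side')[:,:,::-1];t=viewer.snapshot('top')[:,:,::-1]
cv2.imwrite('pics/t40.png',t);cv2.imwrite('pics/s40.png',s)
k=cv2.INTER_CUBIC
cv2.imwrite('pics/v40.png',np.vstack([np.hstack([cv2.resize(t[130:235,115:255],(400,300),interpolation=k),cv2.resize(t[132:204,270:366],(400,300),interpolation=k)]),np.hstack([cv2.resize(s[85:205,165:325],(400,300),interpolation=k),cv2.resize(s[205:300,245:372],(400,300),interpolation=k)])]))
E
python3 asc.py side pics/s40.png
```

```text
[0.58849923 0.31072386 0.34884354]
..................o......o+o+o+o.....oo..........
...........................ooo...................
.........................oo.o.+..o.............o.
.........................o++#+####oo.............
...................oo.....++##o######+oo.........
.......o.o.........oo...oo##+oo++####+o+o........
.......o++.....o........o+++o+++####+oooo.o......
.....ooooo....o........o+##oo+++###+oooo...oo....
.......o.....o........o+###o+++####ooo....ooo....
.....................++#####++###++ooo....oo.....
...........ooo.....oo#####++++###ooo......o...o..
............oo.....++#############oo........ooo..
..................o++#############oo.......ooo...
...................+#####++#######o.......ooooo..
.................o++############+.........oo.oo..
.............oo.o+############ooo........oooo....
................++##########++o..........o.......
...............oo###########ooo.......o..oo......
................o.o++#+#+#+oooo.....oo..oo.......
....................ooo+ooo..ooo.o.ooo...........
......................oo.....oo...ooo............
.................................................
.................................................
```

View pics/v40.png

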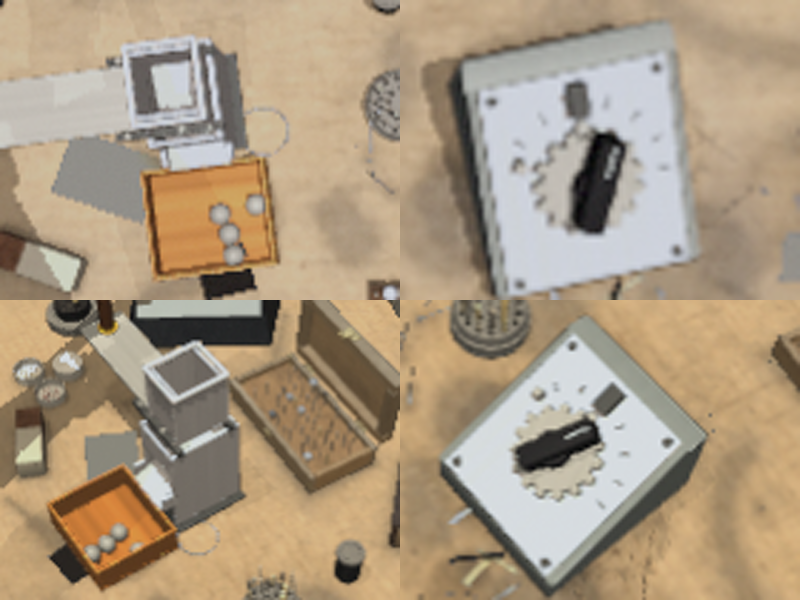

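```bash
cp pics/s40.png pics/side0.png; python3 m2.py | grep "side 2"; python3 -c "
from bench import order; print(order.close_job())"
```

```text
side 204 30 mean(u,r)mm [3.3 3.1] ang cw 24.1 ext -30.1 34.3 mid [5.2 3.9]
side 204 42 mean(u,r)mm [4.4 6.3] ang cw 24.1 ext -29.7 33.8 mid [6.3 7.1]
the job is handed in; nothing more can be done
None
```

I wound the dial back to its end stop and turned it clockwise to the third click. I then drew the gate to its stop, let go of it and raised the arm clear. I handed the job in at about 42.5 s of the 69 s allowed; it reports no verdict.

**Last checks**
- **Dial:** its side-camera angle is 24.1° now. The same measurement gave 24.0° at the start, when the dial also stood at the third click (nominally 22°).
- **Dial at the stop:** I measured about −50° after winding back, which is the stop position.
- **Gate:** it travelled 70.2 mm and met the stop at about 14 N. I did not re-measure it after letting go, but the final picture shows it drawn out.
- **Balls:** all four lie in the tray in both the top and side views.
- **Bur stand and block:** the arm never went near either one. I did not re-measure their positions.

**What did not go to plan**
- The dial held far harder at some clicks than the stated 0.2 N m. It resisted an estimated 1 N m or more at the first click.
- The grip slipped several times, so I pushed the bar with the shut fingers to the stop and back as far as the second click. I regripped it for the last click.
- Those pushes reached about 41 N total at the wrist, on the fingers. That is well under the 120 N wrist limit, but the 40 N limit on the arm and gripper body might be judged to cover it.

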